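# Load a board tester and clamp it

### The job

Set up the board tester: put every circuit board waiting on the black mat into a pocket of its own in the fixture, white connector towards the lever, then lay the hold-down bar over the stud so that it lies flat on the frame across the boards' bare edges. Set the T-handled nut on the stud, turn it backward until its thread start drops, then forward until it is fully home on the bar, and only then press the lever down until its latch holds it. Leave the other things on the bench alone.

Things in the scene. Friction and masses are not known exactly. Their poses are not given: they have to be found in the camera images.
- fixture: grey bed-of-nails test fixture fixed to the bench, 150 (x) x 194 (y) x 55 mm tall, black nest frame on top with three pockets side by side along y. Origin: centre of its underside; the press lever is on its -x side, towards the robot; z up. Place and yaw vary
- pocket1 (a point): pocket of the fixture, numbered from the right (-y): a recess 90 (x) x 58 mm (y), 3 mm deep. The point is where the heat-sink centre of a seated board belongs, 18 mm above the pocket floor, axes as the fixture's; a seated board's top is flush with the frame; 3 mm play all round
- pocket2 (a point): pocket of the fixture, numbered from the right (-y): a recess 90 (x) x 58 mm (y), 3 mm deep. The point is where the heat-sink centre of a seated board belongs, 18 mm above the pocket floor, axes as the fixture's; a seated board's top is flush with the frame; 3 mm play all round
- pocket3 (a point): pocket of the fixture, numbered from the right (-y): a recess 90 (x) x 58 mm (y), 3 mm deep. The point is where the heat-sink centre of a seated board belongs, 18 mm above the pocket floor, axes as the fixture's; a seated board's top is flush with the frame; 3 mm play all round
- stud_root (a point): foot of the fixed upright steel stud, on its axis, level with the frame top (55 mm above the bench), behind the middle pocket. Above this: 19 mm plain shoulder to 7.5 mm; right-hand two-start thread, 18 mm outside diameter, 14 mm lead per turn, to 34 mm; 10 mm pilot to 66 mm, tapering to the tip at 72 mm. The two thread starts are opposite gaps in the crest, 40 degrees wide, in unknown direction
- bar_seat (a point): where the hold-down bar's bar_mid belongs when the bar lies flat on the frame over the stud: on the stud's axis, 18 mm above the frame; axes as the fixture's
- lever (a joint): sprung press lever at the fixture's front: 0 = up (30 degrees above level), grows as the paddle is pressed down. The latch snaps over at 0.50 to 0.52, the stop is at 0.58. Let go after that it stays at about 0.48; before that it springs back to 0. About 5 N at first, 11 N at the end, at the paddle
- paddle (a point): centre of the top face of the lever's black paddle (34 x 62 mm), to be pressed. The hinge line is along the fixture's y at fixture x = -85, z = 40 mm; this point is 85 mm out from it and 6 mm above the lever's centre line, so it goes from fixture x = -156, z = 87 (up) to x = -170, z = 43 mm (down at 0.56)
- sink1 (a point): black finned heat sink of a circuit board, 26 (x) x 24 (y) x 30 mm, to be gripped; point at its centre, 18 mm above the underside of the 3 mm thick green board (sink top 33 mm). The board is 84 (x) x 52 mm (y), 110 g; the sink stands 16 mm off its centre towards -x. White connector (36 mm wide, top 10 mm above the underside) at the -x edge, +x edge bare. x starts roughly away from the robot. None if absent
- sink2 (a point): black finned heat sink of a circuit board, 26 (x) x 24 (y) x 30 mm, to be gripped; point at its centre, 18 mm above the underside of the 3 mm thick green board (sink top 33 mm). The board is 84 (x) x 52 mm (y), 110 g; the sink stands 16 mm off its centre towards -x. White connector (36 mm wide, top 10 mm above the underside) at the -x edge, +x edge bare. x starts roughly away from the robot. None if absent
- sink3 (a point): black finned heat sink of a circuit board, 26 (x) x 24 (y) x 30 mm, to be gripped; point at its centre, 18 mm above the underside of the 3 mm thick green board (sink top 33 mm). The board is 84 (x) x 52 mm (y), 110 g; the sink stands 16 mm off its centre towards -x. White connector (36 mm wide, top 10 mm above the underside) at the -x edge, +x edge bare. x starts roughly away from the robot. None if absent
- bar_mid (a point): hold-down bar: grey plate 52 (x) x 186 (y) x 8 mm, 26 mm hole at its centre, on top two aluminium ribs 14 mm wide (x), 20 mm high, from 28 to 90 mm either side of the hole along y: grip a rib across its 14 mm. Point: on the hole's axis, 18 mm above the plate's underside (rib tops are 28 mm above it). 220 g; either end may go either way
- bar: the same bar, origin under the hole's centre at the underside, axes as bar_mid
- nut_grip (a point): black hand nut: round hub 38 mm across, 30 mm tall, open below; on it a T-bar 62 (x) x 18 (y) x 24 mm (z), to grip and turn. Point: centre of the T-bar, on the axis, 42 mm above the nut's underside (T-bar from 30 to 54 mm). A 12 mm hole runs up through it for the stud's pilot. 90 g. Home on the bar, this point is 50 mm above stud_root
- nut: the same nut, origin on the axis at the underside. On the stud it stands on the thread's crest, nut_grip 69 to 72 mm above stud_root. Forward (clockwise from above) it soon binds there. Backward (at most 170 degrees) it drops 5 to 6 mm at a thread start if free to fall, and turns back no further; then one turn clockwise brings it home. Set down just over a start it drops at once
- mat: black antistatic rubber mat, 250 x 200 x 3 mm, fixed on the bench left of the fixture, the boards lie on it; origin centre of its underside
- reel: bystander: grey reel of solder, 64 mm diameter, 46 mm tall, standing on the bench beyond the fixture; origin centre of its underside. Leave alone
- multimeter: bystander: yellow and black multimeter lying on the bench, 150 x 76 x 36 mm; origin centre of its underside. Leave alone
- screwdriver: bystander: screwdriver lying on the bench; origin near its middle on the underside. Leave alone
Mind the look-alikes: they are no part of the job. There is more than one size of the nut; the one meant has the size given above.

How it is judged:
On the way, in this order (a step that is already met when the one before it is completed fails the run):
1. every board lies seated in a pocket of its own, connector towards the lever (((horizontal distance between sink1 and pocket1 below 0.007 m and z of sink1 in the frame of pocket1 between -0.002 and 0.002 m and angle between sink1's own z axis and vertical below 0.05 rad and angle between the x axis of sink1 and the x axis of fixture, either way round below 0.12 rad) or (horizontal distance between sink1 and pocket2 below 0.007 m and z of sink1 in the frame of pocket2 between -0.002 and 0.002 m and angle between sink1's own z axis and vertical below 0.05 rad and angle between the x axis of sink1 and the x axis of fixture, either way round below 0.12 rad) or (horizontal distance between sink1 and pocket3 below 0.007 m and z of sink1 in the frame of pocket3 between -0.002 and 0.002 m and angle between sink1's own z axis and vertical below 0.05 rad and angle between the x axis of sink1 and the x axis of fixture, either way round below 0.12 rad)) and ((horizontal distance between sink2 and pocket1 below 0.007 m and z of sink2 in the frame of pocket1 between -0.002 and 0.002 m and angle between sink2's own z axis and vertical below 0.05 rad and angle between the x axis of sink2 and the x axis of fixture, either way round below 0.12 rad) or (horizontal distance between sink2 and pocket2 below 0.007 m and z of sink2 in the frame of pocket2 between -0.002 and 0.002 m and angle between sink2's own z axis and vertical below 0.05 rad and angle between the x axis of sink2 and the x axis of fixture, either way round below 0.12 rad) or (horizontal distance between sink2 and pocket3 below 0.007 m and z of sink2 in the frame of pocket3 between -0.002 and 0.002 m and angle between sink2's own z axis and vertical below 0.05 rad and angle between the x axis of sink2 and the x axis of fixture, either way round below 0.12 rad)) and ((horizontal distance between sink3 and pocket1 below 0.007 m and z of sink3 in the frame of pocket1 between -0.002 and 0.002 m and angle between sink3's own z axis and vertical below 0.05 rad and angle between the x axis of sink3 and the x axis of fixture, either way round below 0.12 rad) or (horizontal distance between sink3 and pocket2 below 0.007 m and z of sink3 in the frame of pocket2 between -0.002 and 0.002 m and angle between sink3's own z axis and vertical below 0.05 rad and angle between the x axis of sink3 and the x axis of fixture, either way round below 0.12 rad) or (horizontal distance between sink3 and pocket3 below 0.007 m and z of sink3 in the frame of pocket3 between -0.002 and 0.002 m and angle between sink3's own z axis and vertical below 0.05 rad and angle between the x axis of sink3 and the x axis of fixture, either way round below 0.12 rad))), for 0.2 s.
2. the hold-down bar lies flat on the frame over the stud (horizontal distance between bar_mid and bar_seat below 0.007 m and z of bar_mid in the frame of bar_seat between -0.002 and 0.002 m and angle between bar_mid's own z axis and vertical below 0.04 rad and angle between the x axis of bar_mid and the x axis of fixture, either way round below 0.15 rad), for 0.2 s.
3. the nut, on the stud, has dropped at the thread start (z of nut_grip in the frame of stud_root between 0.057 and 0.0665 m and horizontal distance between nut_grip and stud_root below 0.006 m and angle between nut_grip's own z axis and vertical below 0.12 rad), for 0.1 s.
4. the nut is run on, home on the bar (z of nut_grip in the frame of stud_root between 0.048 and 0.052 m and horizontal distance between nut_grip and stud_root below 0.006 m and angle between nut_grip's own z axis and vertical below 0.12 rad), for 0.2 s.
5. the lever is down, past its latch (value of joint lever above 0.44 rad), for 0.2 s.
At the end, for the whole second after the job is handed in: each board flat in a pocket (7 mm sideways, 2 mm in height, 0.12 rad); bar flat over the stud (7 mm, 0.15 rad); nut down on the bar (nut_grip 48 to 52 mm above stud_root, within 6 mm of its axis, 0.12 rad upright); lever latched (joint above 0.44); bar and nut at rest (all of step 1 and all of step 2 and all of step 4 and value of joint lever above 0.44 rad and linear speed of each of nut, bar below 0.02 m/s); the robot touches nothing.
It fails at once if the reel is knocked more than 30 mm from its place (distance of reel from where it was at the start of the episode above 0.03 m).
It fails at once if the multimeter is knocked more than 30 mm from its place (distance of multimeter from where it was at the start of the episode above 0.03 m).
It fails at once if the screwdriver is knocked more than 30 mm from its place (distance of screwdriver from where it was at the start of the episode above 0.03 m).
Of board1, board2, board3 only 2 to 3 are there at a start; the rules pass over those that are not, and their reading is None.
At some moment in a run one of board1, board2, board3, bar may be knocked a few centimetres aside while the robot is not near it.
It also fails if it takes over 210 s, if anything falls off the work surface, if the arm or the gripper's body presses on something with over 40 N, if the wrist force passes 120 N, or if a joint passes its speed limit or range.

### The arm

A 7-joint arm with a two-finger parallel gripper is mounted at the origin on the work surface. World frame = base frame: x ahead of the robot, y to its left, z up, the work surface at z = 0. Lengths are in m, angles in rad, forces in N, time in s.
With the tool pointing down it reaches from about 0.4 to 0.85 m from the base axis. Payload 10.4 kg.
Tool frame: the origin (TCP) lies at the very end of the fingers, on their centre line; the grasp point (between the pads) lies 19 mm behind it (r.pinch_z is the distance from the TCP to the grasp point, in m); z points along the fingers, y is the line along which they close (so a half turn about z gives the same grasp; the last joint's range is limited). The gripper opens to 87 mm and grips with 3 to 60 N. Pads are 19 mm wide; open, the fingers measure 117 mm over their backs; the gripper's body (75 mm by 190 mm) begins 51 mm behind the grasp point.
Start: joints at [1.083, 0.332, -0.065, 1.46, 0.022, 1.35, -0.088], TCP at [0.28, -0.559, 0.223] pointing down, gripper open.
Joint ranges: [-2.6, 2.6], [-0.5, 2.12], [-1.47, 1.34], [0.16, 2.42], [-1.27, 4.41], [0.06, 2.06], [-2.6, 2.6]. Speed limits (rad/s): [2.22, 2.22, 2.79, 2.79, 3.14, 3.14, 3.14].

### API

Orientations are given as a unit quaternion [x, y, z, w].
In Python, from bench import sensors, vision, r gives the robot as it stands.
- The arm moves only by the shell command python3 -m crank 'ROWS' [OPENING] [FORCE]. ROWS is JSON, a list of rows, each a list of 2 entries, a list of its own where there are three numbers: the shift along the tool's x, y, z normalised to -1 to 1, where 1 is 3 cm, then the turn about the tool's z normalised to -1 to 1, where 1 is 8 degrees. A call has 1 to 12 rows; each row shifts and turns the commanded pose from where the row before left it, along the tool's axes as they then stand; what a row does not reach is not made up. A row lasts 1/8 s, in which the tool goes at most 62.5 mm and 10.7 degrees, less where a joint would pass 70% of its speed; a pose out of reach is approached as far as the arm can. A call with a number of a shift or a turn outside -1 to 1 is refused whole. A call with a gripper value outside its range is refused whole. OPENING is the opening, from 0 (shut) to 1 (fully open), set as the call begins (- or left out, the last holds). The fingers move at their own pace and stop on an object; FORCE is the grip in N (left out, the last holds). Time passes only in rows, so rows that do not move let the fingers close. It gives the time, the measured TCP pose, the force, the opening and the grip force at its end, in the units of the state.
- sensors.read_state(): the state, without advancing time (a new reading comes with each control period).
- vision.camera(name): name is "scene" or "top" or "wrist"; returns the picture (480x640x3 uint8, red, green, blue); there is no depth.
- vision.camera_model(name): a dict with "vertical_fov" (degrees; the focal length in pixels is half the picture's height over the tangent of half this angle, whatever the lens; pixels are square), "cx", "cy" (the principal point, pixels), "dist" ([k1, k2, p1, p2, k3] as OpenCV has them; the pictures are not rectified), "camera_from_world" (4x4, takes a point from world to camera coordinates); the wrist camera has in their place "hand_eye" (4x4, takes a point from camera to tool coordinates, whose origin is the TCP and whose axes are the flange's). Camera axes: x right, y down, z forward; pixel columns grow to the right and rows downward; lengths in m; the calibration is good to about 2 mm. A picture is of the moment at which its call begins: read the wrist's pose just before it. camera_model takes no time and is no camera call.
- r.close_job(): hands the job in; it is judged then, once.
The state is a dict: "time": time; "joint_positions": joint angles; "joint_vel": joint speeds; "joint_torque": joint torques, N m; "ee_pos": TCP position; "eef_rot": TCP orientation; "ft_force": force on the tool from outside, world axes, zero at the start; "torque": the same for the moment, N m; "width": finger opening in m; "grip_force": force on a finger pad.
Only numpy, scipy, OpenCV 4.12 (cv2) and the standard library are available. Lean on these libraries where they do the work, as an engineer would, in place of code of your own. Each camera call takes 0.05 s, during which the arm holds its last target. There are 200 camera calls.

## Working session

There is one attempt and no reset: what is moved stays moved. The work goes in short steps, Python scripts to look and compute and a shell command to move; the robot and the scene stay as the last step left them, time stands still between calls to the robot, and variables do not carry over. Pictures are saved under pics/ and viewed, at most 14 in all, crops included, and the job is handed in when it is done.

```bash
ls; mkdir -p pics; python3 - <<'E'
from bench import sensors, vision, r
import cv2
s=sensors.read_state(); print({k:(v if not hasattr(v,'__len__') else [round(float(x),3) for x in v]) for k,v in s.items()})
for n in ("top","scene"):
    cv2.imwrite(f"pics/{n}0.png",vision.camera(n)[:,:,::-1]); print(n,vision.camera_model(n))
print(vision.camera_model("wrist"), r.pinch_z)
E
```

```text
pics
{'time': 0.0, 'joint_positions': [1.083, 0.333, -0.065, 1.461, 0.022, 1.35, -0.089], 'joint_vel': [0.001, -0.0, 0.001, 0.0, -0.001, -0.0, 0.0], 'joint_torque': [-0.001, -62.325, 0.024, -38.989, -0.062, 0.04, 0.0], 'ee_pos': [0.28, -0.558, 0.222], 'eef_rot': [0.973, 0.23, -0.0, -0.001], 'ft_force': [0.289, 0.47, -0.22], 'torque': [0.025, -0.005, 0.013], 'grip_force': 0.0, 'width': 0.08668728167044923}
top {'vertical_fov': 44.8744503466019, 'cx': 315.9391207226705, 'cy': 243.15225034062175, 'dist': array([-0.01533272,  0.        ,  0.        ,  0.        ,  0.        ]), 'camera_from_world': array([[-0.0756417 , -0.99713418, -0.00132485,  0.04401979],
       [-0.97272029,  0.07408177, -0.21983432,  0.56604402],
       [ 0.21930246, -0.01533993, -0.97553632,  1.10503507],
       [ 0.        ,  0.        ,  0.        ,  1.        ]])}
scene {'vertical_fov': 47.74832814253958, 'cx': 316.8427008889788, 'cy': 234.8662208885061, 'dist': array([0.03711726, 0.        , 0.        , 0.        , 0.        ]), 'camera_from_world': array([[-0.86735   ,  0.49764855, -0.00706342,  0.47913542],
       [ 0.35830488,  0.61451249, -0.70284565, -0.13982829],
       [-0.34542956, -0.61214404, -0.71130732,  1.34906423],
       [ 0.        ,  0.        ,  0.        ,  1.        ]])}
{'vertical_fov': 64.14404234093301, 'cx': 319.7630681453286, 'cy': 245.13503364080415, 'dist': array([-0.04576557,  0.        ,  0.        ,  0.        ,  0.        ]), 'hand_eye': array([[ 9.49881068e-04, -9.53363443e-01, -3.01823200e-01,
         8.41610144e-02],
       [ 9.99997889e-01,  1.45553254e-03, -1.45042677e-03,
        -1.67030732e-05],
       [ 1.82209735e-03, -3.01821185e-01,  9.53362812e-01,
        -1.61598491e-01],
       [ 0.00000000e+00,  0.00000000e+00,  0.00000000e+00,
         1.00000000e+00]])} 0.0187
```

View pics/top0.png

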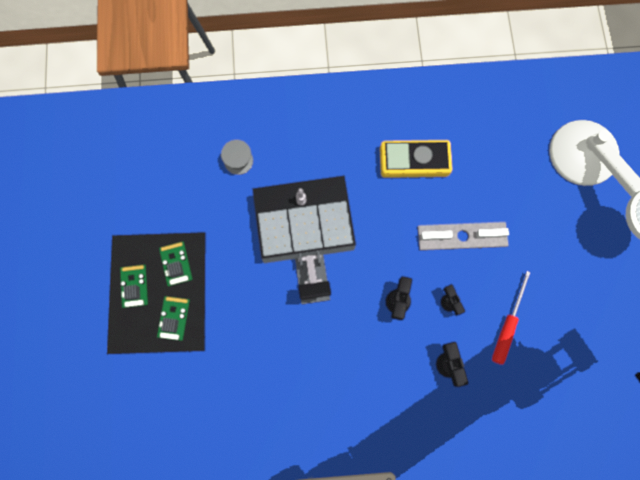

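View pics/scene0.png

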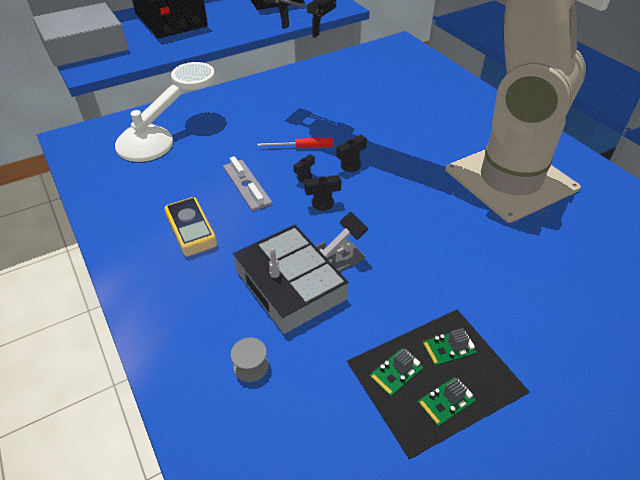

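The top view shows the fixture at about (305,220), stud (301,197) and paddle (314,290). There are three boards on the mat at (134,286), (176,264) and (173,318), and the bar is at (463,236). The candidate nuts are (400,298), (453,299), which is clearly small, and (453,365). I'll enlarge to measure their sizes.

```bash
cat > h.py <<'E'
from bench import sensors, vision, r
import numpy as np, cv2
from scipy.spatial.transform import Rotation as R
def K(m):
    f=240/np.tan(np.radians(m["vertical_fov"])/2); return np.array([[f,0,m["cx"]],[0,f,m["cy"]],[0,0,1]])
def ray(m,T,px,z):
    "pixels -> world at height z; T = world_from_camera"
    u=cv2.undistortPoints(np.float64(px).reshape(-1,1,2),K(m),m["dist"]).reshape(-1,2)
    d=np.c_[u,np.ones(len(u))]@T[:3,:3].T; c=T[:3,3]
    return c+d*((np.broadcast_to(z,len(u))-c[2])/d[:,2])[:,None]
def fixed(name,px,z):
    m=vision.camera_model(name); return ray(m,np.linalg.inv(m["camera_from_world"]),px,z)
def proj(m,C,P):
    return cv2.projectPoints(np.float64(P).reshape(-1,1,3),cv2.Rodrigues(C[:3,:3])[0],C[:3,3],K(m),m["dist"])[0].reshape(-1,2)
def tool(s):
    T=np.eye(4);T[:3,:3]=R.from_quat(s["eef_rot"]).as_matrix();T[:3,3]=s["ee_pos"];return T
def wrist_T(s): return tool(s)@vision.camera_model("wrist")["hand_eye"]
def wrist(s,px,z): return ray(vision.camera_model("wrist"),wrist_T(s),px,z)
def go(x,y,z,yaw=None,s=None):
    """shift (units of rows: 1=3cm) along tool axes and turn (1=8deg) to reach TCP x,y,z and tool-x direction yaw(deg)"""
    s=s or sensors.read_state();T=tool(s);d=T[:3,:3].T@(np.array([x,y,z])-T[:3,3])
    cy=np.degrees(np.arctan2(T[1,0],T[0,0]));print("t",round(s["time"],2),"pos",T[:3,3].round(4),"toolx yaw",round(cy,1),"tilt",round(np.degrees(np.arccos(-T[2,2])),2))
    print(" shift units",(d/0.03).round(2),"" if yaw is None else " turn units %.2f"%(-(((yaw-cy)+180)%360-180)/8))
def shot(tag):
    s=sensors.read_state();im=vision.camera("wrist")[:,:,::-1].copy();cv2.imwrite(f"pics/{tag}.png",im);np.save(f"pics/{tag}.npy",wrist_T(s));return s,im
E
python3 - <<'E'
from h import *
im=cv2.imread("pics/top0.png")
def crop(x,y,w,h,k): return cv2.resize(im[y:y+h,x:x+w],None,fx=k,fy=k,interpolation=cv2.INTER_CUBIC)
cv2.imwrite("pics/c_nuts.png",crop(370,215,160,120*3//2,3.3333))
cv2.imwrite("pics/c_fix.png",crop(240,165,130,145,4))
cv2.imwrite("pics/c_mat.png",crop(100,230,120,125,4.8))
E
```

```text
(no output)
```

View pics/c_nuts.png

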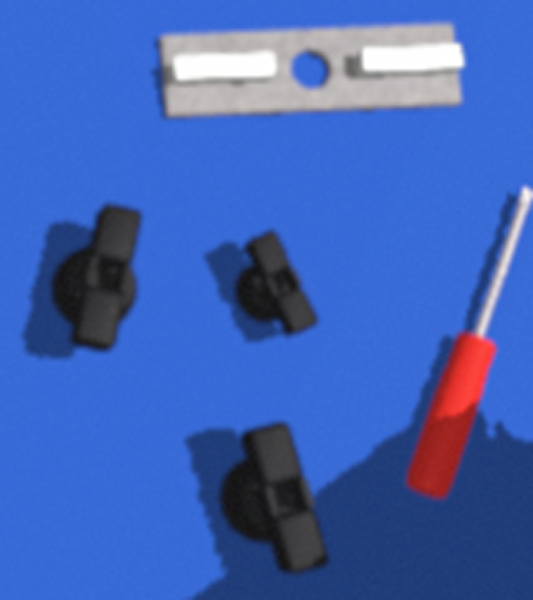

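View pics/c_fix.png

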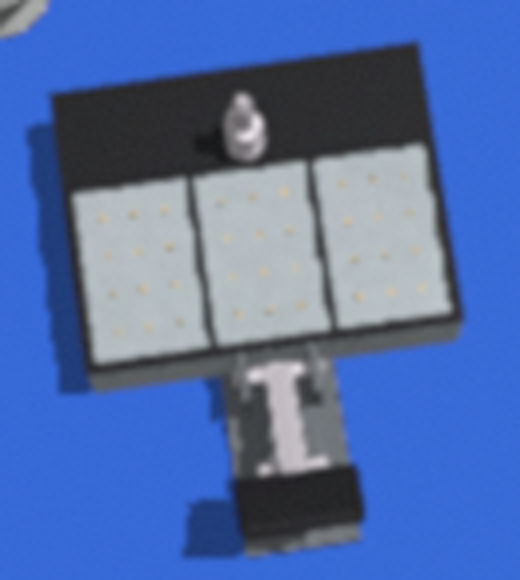

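View pics/c_mat.png

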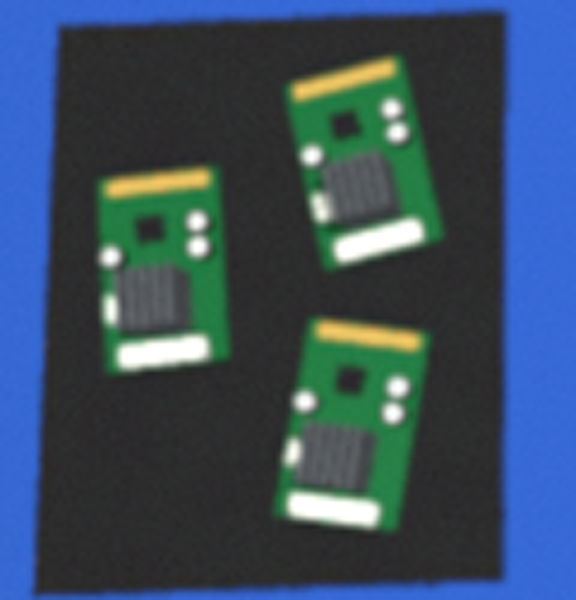

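The T-bars measure roughly 43 px, 32 px and 44 px long. At about 505 px/m that makes the "small" nut near 62 mm, so I'll compute it properly along with all the poses.

```bash
python3 - <<'E'
from h import *
def c(pts,x,y,k): return (np.array(pts,float)+0.5)/k-0.5+[x,y]
def rect(W,lx,ly):
    "fit rect, W order: (+x+y),(+x-y),(-x-y),(-x+y)"
    M=np.array([[1,1],[1,-1],[-1,-1],[-1,1]])*[lx/2,ly/2]
    a=M-M.mean(0);b=W[:,:2]-W[:,:2].mean(0)
    th=np.arctan2((a[:,0]*b[:,1]-a[:,1]*b[:,0]).sum(),(a*b).sum())
    print("  res mm",((b-a@np.array([[np.cos(th),np.sin(th)],[-np.sin(th),np.cos(th)]]))*1e3).round(1).tolist())
    return W[:,:2].mean(0),th
W=fixed("top",c([(52,95),(417,44),(462,322),(90,372)],240,165,4),.055)
o,th=rect(W,.15,.194);print("fixture",o,np.degrees(th))
print("pocket corners",fixed("top",c([(72,193),(428,145),(453,313),(94,363)],240,165,4),.055)[:,:2].round(4).tolist())
print("stud tip",fixed("top",c([(241,95)],240,165,4),.127), "stud foot-ish",fixed("top",c([(247,160)],240,165,4),.055))
for n,p in dict(A=[(99,182),(214,167),(230,359),(109,374)],B=[(288,86),(400,56),(443,240),(327,270)],C=[(312,320),(430,333),(397,530),(275,517)]).items():
    W=fixed("top",c(p,100,230,4.8),.006);o,th=rect(W,.084,.052);print(n,o,np.degrees(th),"sink",o-.016*np.array([np.cos(th),np.sin(th)]))
b=fixed("top",c([(160,36),(452,24),(462,104),(167,117)],370,215,3.3333),.008);o,th=rect(b,.052,.186);print("bar",o,np.degrees(th), "hole",fixed("top",c([(311,69)],370,215,3.3333),.006))
# T-bar top face corners (far-left, far-right, near-right, near-left)
for n,p,z in (("L",[(107,206),(140,210),(110,349),(76,343)],.054),("S",[(247,240),(274,232),(316,324),(290,334)],.054),("B",[(244,430),(288,424),(327,560),(283,571)],.054)):
    W=fixed("top",c(p,370,215,3.3333),z)[:,:2];print(n,W.mean(0),"len",np.linalg.norm((W[0]+W[1]-W[2]-W[3])/2),"wid",np.linalg.norm((W[0]+W[3]-W[1]-W[2])/2),"yaw",np.degrees(np.arctan2(*((W[0]+W[1]-W[2]-W[3])[::-1]))))
E
```

```text
res mm [[-0.8, -1.2], [-0.6, 1.8], [-0.1, 2.0], [1.5, -2.6]]
fixture [0.62785154 0.02201828] 3.8841089587289623
pocket corners [[0.642, 0.1152], [0.6537, -0.0688], [0.5645, -0.0737], [0.5525, 0.1089]]
stud tip [[0.66426281 0.02481487 0.127     ]] stud foot-ish [[0.65274369 0.0245683  0.055     ]]
  res mm [[0.4, -0.7], [0.3, 0.9], [-0.5, -0.2], [-0.1, 0.0]]
A [0.51869086 0.38525696] 3.297186253520373 sink [0.50271734 0.38433672]
  res mm [[0.4, -0.7], [0.3, 0.8], [-0.6, 0.2], [-0.1, -0.3]]
B [0.55949979 0.29691626] 10.881596539639103 sink [0.54378748 0.29389578]
  res mm [[-0.0, -0.4], [0.6, -0.1], [0.1, -0.0], [-0.7, 0.6]]
C [0.44571562 0.30418787] -11.19493688259474 sink [0.43002006 0.30729423]
  res mm [[0.4, 0.6], [0.1, -0.4], [-0.2, -0.7], [-0.3, 0.5]]
bar [ 0.57272239 -0.31067174] -1.8377800595972174 hole [[ 0.57381512 -0.31165898  0.006     ]]
L [ 0.44637648 -0.1613655 ] len 0.0850621252739063 wid 0.020078558896428383 yaw -18.50627331052672
S [ 0.43505177 -0.26388551] len 0.059929666522460456 wid 0.016941516081693142 yaw 17.674692827038555
B [ 0.31117565 -0.25026719] len 0.08115721275771035 wid 0.02630173644597161 yaw 8.956408460298439
```

The nut at (453,299) measures about 60 x 17 mm, which matches 62 x 18. The other two are about 82–85 mm, so they are decoys. All three boards have the white connector towards -x. Next I'll move over the mat.

```bash
python3 - <<'E'
from h import *
go(.46,-.15,.25); s=dict(sensors.read_state()); s["ee_pos"]=[.46,-.15,.25]; go(.42,.33,.25,180,s)
E
```

```text
t 0.1 pos [ 0.28   -0.5584  0.2219] toolx yaw 26.6 tilt 0.07
 shift units [11.47 -9.48 -0.93] 
t 0.1 pos [ 0.46 -0.15  0.25] toolx yaw 26.6 tilt 0.07
 shift units [  5.98 -14.9    0.02]  turn units -19.17
```

```bash
python3 -m crank '[[[0.96,-0.79,-0.08],0],[[0.96,-0.79,-0.08],0],[[0.96,-0.79,-0.08],0],[[0.96,-0.79,-0.08],0],[[0.96,-0.79,-0.08],0],[[0.96,-0.79,-0.08],0],[[0.96,-0.79,-0.08],0],[[0.96,-0.79,-0.08],0],[[0.96,-0.79,-0.08],0],[[0.96,-0.79,-0.08],0],[[0.96,-0.79,-0.08],0],[[0.96,-0.79,-0.08],0]]' 0.6 20
python3 -m crank '[[[0.5,-1,0],0],[[0.5,-1,0],0],[[0.5,-1,0],0],[[0.5,-1,0],0],[[0.5,-1,0],0],[[0.5,-1,0],0],[[0.5,-1,0],0],[[0.5,-1,0],0],[[0.5,-1,0],0],[[0.5,-1,0],0],[[0.5,-1,0],0],[[0.5,-1,0],0]]'
python3 -m crank '[[[0,0,0],-1],[[0,0,0],-1],[[0,0,0],-1],[[0,0,0],-1],[[0,0,0],-1],[[0,0,0],-1],[[0,0,0],-1],[[0,0,0],-1],[[0,0,0],-1],[[0,0,0],-1],[[0,0,0],0]]'
python3 - <<'E'
from h import *
go(.42,.33,.25,180)
print(sensors.read_state()["joint_positions"])
E
```

```text
time: 1.6
ee_pos: [0.4618, -0.1484, 0.2512]
eef_rot: [0.973, 0.23, -0.0, -0.0]
ft_force: [0.5, 0.3, -0.3]
width: 0.0524
grip_force: 0.0
time: 3.1
ee_pos: [0.461, 0.2538, 0.2511]
eef_rot: [0.973, 0.23, -0.0, 0.0]
ft_force: [1.0, -0.5, 0.3]
width: 0.0523
grip_force: 0.0
time: 4.47
ee_pos: [0.4611, 0.2527, 0.2511]
eef_rot: [0.598, 0.802, -0.0, -0.0]
ft_force: [0.1, 0.6, 0.0]
width: 0.0524
grip_force: 0.0
t 4.47 pos [0.4611 0.2527 0.2511] toolx yaw 106.6 tilt 0.03
 shift units [ 2.86 -0.58  0.04]  turn units -9.18
[ 0.2899011   0.21458148 -0.99090013  1.63839135  0.18199507  1.38787476
 -0.43458247]
```

```bash

python3 -m crank '[[[0.26,-0.15,0],-1],[[0.3,-0.1,0],-1],[[0.3,0,0],-1],[[0.3,0,0],-1],[[0.3,0,0],-1],[[0.3,0,0],-1],[[0.3,0,0],-1],[[0.2,0,0],-1],[[0.2,0,0],-1],[[0,0,0],-0.18],[[0,0,0],0]]'
python3 - <<'E'
from h import *
s,im=shot("w1"); go(.47,.33,.25,180,s); print(s["joint_positions"])
E
```

```text
time: 5.85
ee_pos: [0.4037, 0.2978, 0.2513]
eef_rot: [0.002, 1.0, -0.0, 0.0]
ft_force: [-0.1, 0.1, -1.2]
width: 0.0523
grip_force: 0.0
t 5.85 pos [0.4037 0.2978 0.2513] toolx yaw 179.8 tilt 0.01
 shift units [-2.21  1.08  0.04]  turn units -0.02
[ 0.39730304  0.20796872 -1.24080442  1.68961283  0.20013545  1.38740698
  0.69397982]
```

View pics/w1.png

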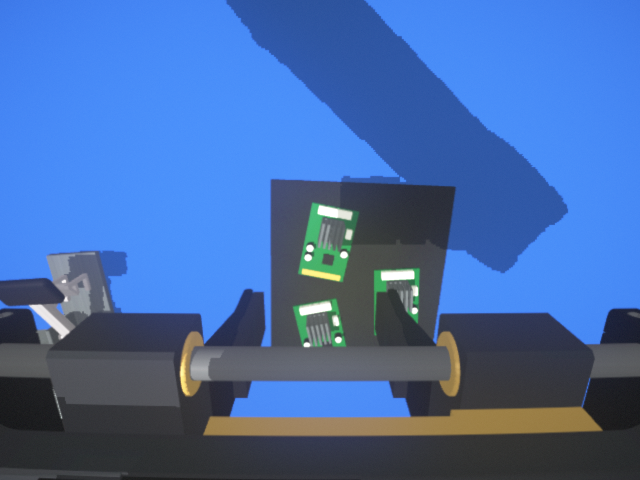

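Wrist view: board C has corners at about (315,203), (358,210), (342,281) and (299,275), with the connector at the top of the picture, which is -x. Boards B (320,325) and A (398,300) are partly hidden by the fingers.

```bash
cat >> h.py <<'E'
def board(s,im,zc=.006,near=None):
    "boards on black mat: mask non-dark non-blue -> min-area rect of every blob; returns list of centre,yaw,sink"
    hsv=cv2.cvtColor(im,cv2.COLOR_BGR2HSV);T=wrist_T(s);m=vision.camera_model("wrist")
    g=cv2.inRange(hsv,(45,120,60),(85,255,255));g=cv2.morphologyEx(g,cv2.MORPH_CLOSE,np.ones((15,15)))
    w=cv2.inRange(hsv,(0,0,150),(180,60,255))|cv2.inRange(hsv,(15,100,120),(35,255,255))
    g=g|(w&cv2.dilate(g,np.ones((9,9))))
    out=[]
    for c in cv2.findContours(g,cv2.RETR_EXTERNAL,cv2.CHAIN_APPROX_NONE)[0]:
        if cv2.contourArea(c)<800: continue
        W=ray(m,T,c.reshape(-1,2),zc)[:,:2]
        (x,y),(a,b),t=cv2.minAreaRect((W*1000).astype(np.float32))
        if a<b: a,b,t=b,a,t+90
        t=(t+90)%180-90;t_=np.radians(t)
        out.append((x,y,t)); print("board c %.1f %.1f size %.1fx%.1f yaw %.1f"%(x,y,a,b,t),"sink",(x-16*np.cos(t_)).round(1),(y-16*np.sin(t_)).round(1))
    return out
E
python3 - <<'E'
from h import *
im=cv2.imread("pics/w1.png");s=sensors.read_state()
board(s,im)
W=wrist(s,[(315,203),(358,210),(342,281),(299,275)],.006);print(W.mean(0));print("sink top",wrist(s,[(334,234)],.036))
go(.430,.3073,.10,180-11.2,s);
E
```

```text
board c 550.8 298.2 size 64.0x52.1 yaw 10.9 sink 535.0 295.2
board c 447.1 307.3 size 83.8x51.9 yaw -11.6 sink 431.4 310.5
[0.44744591 0.30835418 0.006     ]
sink top [[0.4281343  0.31336248 0.036     ]]
t 5.9 pos [0.4037 0.2978 0.2513] toolx yaw 179.8 tilt 0.0
 shift units [-0.88  0.32  5.04]  turn units 1.38
```

```bash

python3 -m crank '[[[-0.3,0.13,0.6],0],[[-0.3,0.13,0.9],0],[[-0.31,0.14,0.9],0],[[0,0,1],0.7],[[0,0,1],0.7],[[0,0,1],0],[[0,0,1],0],[[0,0,0.5],0],[[0,0,0.5],0],[[0,0,0.4],0],[[0,0,0.17],0],[[0,0,0],0]]'
python3 -m crank '[[[0,0,0],0],[[0,0,0],0],[[0,0,0],0],[[0,0,0],0],[[0,0,-0.3],0],[[0,0,-0.5],0],[[0,0,-1],0],[[0,0,-1],0],[[0,0,-1],0],[[0,0,-1],0],[[0,0,0],0]]' 0 25
python3 - <<'E'
from h import *
s,im=shot("w2"); print(s["joint_positions"])
E
```

```text
time: 7.4
ee_pos: [0.4307, 0.3101, 0.0123]
eef_rot: [0.097, 0.995, 0.0, 0.0]
ft_force: [0.5, -1.1, 0.9]
width: 0.0522
grip_force: 0.0
time: 8.78
ee_pos: [0.4315, 0.311, 0.159]
eef_rot: [0.097, 0.995, 0.001, 0.002]
ft_force: [0.0, -0.3, -1.1]
width: 0.0233
grip_force: 25.0
[ 0.22842788  0.36621443 -1.11153109  1.75117608  0.34853328  1.2375804
  0.40441325]
```

View pics/w2.png

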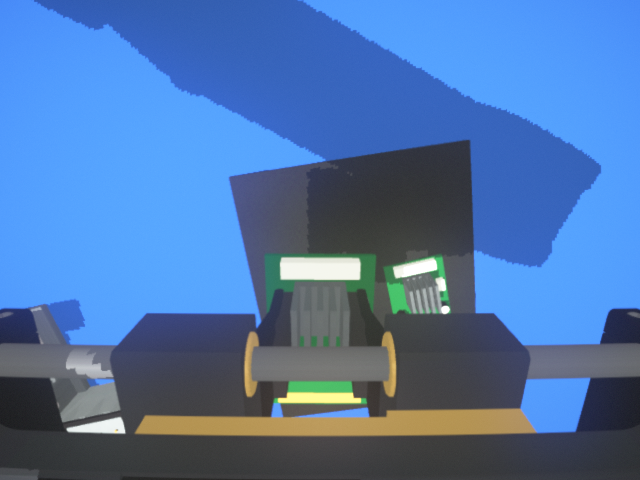

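Board C is gripped squarely: connector at (320,268) towards the camera, gold edge at (320,398). I'll check its pose in the hand, then carry it to a view of the fixture.

```bash
python3 - <<'E'
from h import *
s=sensors.read_state();m=vision.camera_model("wrist")
print("in tool frame:",ray(m,m["hand_eye"],[(266,254),(376,254),(264,300)],.0063).round(4).tolist())
go(.68,.03,.26,183.6,s)
E
```

```text
in tool frame: [[0.0257, -0.0242, 0.0063], [0.0257, 0.0268, 0.0063], [0.0022, -0.0262, 0.0063]]
t 8.82 pos [0.431  0.3103 0.1574] toolx yaw 168.9 tilt 0.12
 shift units [-9.95 -7.56 -3.41]  turn units -1.84
```

```bash

python3 -m crank '[[[-0.3,-0.2,-1],0],[[-0.8,-0.6,-1],0],[[-0.9,-0.68,-0.8],0],[[-0.9,-0.68,-0.6],0],[[-0.9,-0.68,0],0],[[-0.9,-0.68,0],0],[[-0.9,-0.68,0],0],[[-0.9,-0.68,0],0],[[-0.9,-0.68,0],0],[[-0.9,-0.68,0],0],[[-0.9,-0.68,0],0],[[-0.75,-0.4,0],0]]'
python3 -m crank '[[[0,0,0],-0.92],[[0,0,0],-0.92],[[0,0,0],0],[[0,0,0],0]]'
python3 - <<'E'
from h import *
s,im=shot("w3"); go(.6,.03,.26,183.6,s); print(s["joint_positions"]);cv2.imwrite("pics/w3c.png",cv2.resize(im[20:320,120:520],None,fx=2,fy=2))
E
```

```text
time: 10.32
ee_pos: [0.6816, 0.0351, 0.2567]
eef_rot: [0.098, 0.995, -0.0, -0.001]
ft_force: [0.1, 0.7, -0.7]
width: 0.0237
grip_force: 25.0
time: 10.82
ee_pos: [0.681, 0.0369, 0.2577]
eef_rot: [-0.03, 1.0, -0.0, -0.0]
ft_force: [-0.5, -0.2, -0.9]
width: 0.0239
grip_force: 25.0
t 10.82 pos [0.681  0.0369 0.2577] toolx yaw -176.6 tilt 0.05
 shift units [ 2.71 -0.07 -0.08]  turn units -0.02
[ 0.47572221  0.62636103 -0.98658095  1.1925303   0.51069302  1.57036344
  1.21954586]
```

View pics/w3c.png

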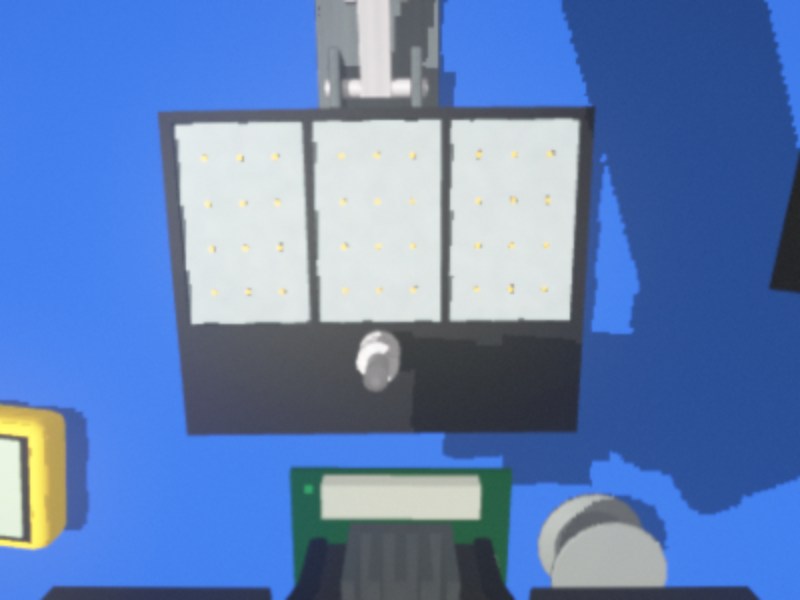

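The view shows the whole fixture. In the crop, the frame corners are (161,113), (594,107), (577,431) and (188,434), the outer pocket corners are (175,124), (580,119), (571,320) and (191,324), and the stud tip is (375,380).

```bash
python3 - <<'E'
from h import *
T=np.load("pics/w3.npy");m=vision.camera_model("wrist")
cc=lambda p:(np.array(p,float)+.5)/2-.5+[120,20]
def fit(W,M):
    a=M-M.mean(0);b=W-W.mean(0);th=np.arctan2((a[:,0]*b[:,1]-a[:,1]*b[:,0]).sum(),(a*b).sum());c,q=np.cos(th),np.sin(th)
    Rm=np.array([[c,-q],[q,c]]);print("res",((b-a@Rm.T)*1e3).round(1).tolist());return W.mean(0)-Rm@M.mean(0),th,Rm
W=ray(m,T,cc([(161,113),(594,107),(577,431),(188,434)]),.055)[:,:2]
o,th,Rm=fit(W,np.array([[-75,-97],[-75,97],[75,97],[75,-97]])/1e3);print("fixture",o,np.degrees(th))
P=ray(m,T,cc([(175,124),(580,119),(571,320),(191,324)]),.055)[:,:2]
print("pocket outer in fixture",((P-o)@Rm*1e3).round(1).tolist())
P=ray(m,T,cc([(313,122),(441,120),(440,321),(318,322)]),.055)[:,:2];print("pocket2",((P-o)@Rm*1e3).round(1).tolist())
S=ray(m,T,cc([(375,380)]),.127)[:,:2];print("stud tip",S,((S-o)@Rm*1e3).round(1))
S=ray(m,T,cc([(380,351)]),.0625)[:,:2];print("shoulder",S,((S-o)@Rm*1e3).round(1))
E
```

```text
res [[0.9, 1.3], [0.5, -1.1], [-0.5, -0.5], [-0.9, 0.3]]
fixture [0.62999951 0.02538617] 4.0309555570130255
pocket outer in fixture [[-69.3, -89.9], [-69.6, 89.9], [19.5, 90.5], [19.6, -90.2]]
pocket2 [[-69.1, -28.5], [-69.4, 28.2], [19.6, 28.2], [19.4, -29.7]]
stud tip [[0.66214235 0.02690289]] [[32.2 -0.7]]
shoulder [[0.66224118 0.02735948]] [[32.3 -0.3]]
```

```bash
cat >> h.py <<'E'
O=np.array([.6295,.0238]);TH=np.radians(4.0)
def F(x,y):
    "fixture mm -> world m"
    c,q=np.cos(TH),np.sin(TH);return O+np.array([c*x-q*y,q*x+c*y])/1e3
E
python3 - <<'E'
from h import *
for y in(-61.5,0,61.5): print(F(-41,y))
p=F(-41,-61.5);go(*p,.078,184)
E
```

```text
[ 0.5928899 -0.0404102]
[0.58859987 0.02093998]
[0.58430985 0.08229017]
t 10.88 pos [0.681  0.0369 0.2579] toolx yaw -176.5 tilt 0.03
 shift units [ 3.08 -2.39  6.  ]  turn units -0.07
```

```bash

python3 -m crank '[[[0.4,-0.3,0],-0.07],[[0.9,-0.7,0],0],[[0.9,-0.7,0],0],[[0.88,-0.69,0.5],0],[[0,0,0.9],0],[[0,0,1],0],[[0,0,1],0],[[0,0,1],0],[[0,0,1],0],[[0,0,0.6],0],[[0,0,0],0],[[0,0,0],0]]'
python3 - <<'E'
from h import *
s,im=shot("w4"); p=F(-41,-61.5);go(*p,.0613,184,s);cv2.imwrite("pics/w4c.png",cv2.resize(im[150:450,120:520],None,fx=2,fy=2))
E
```

```text
time: 12.38
ee_pos: [0.5948, -0.041, 0.0794]
eef_rot: [-0.036, 0.999, -0.0, 0.001]
ft_force: [0.2, -0.8, -0.2]
width: 0.0238
grip_force: 25.0
t 12.38 pos [ 0.5948 -0.041   0.0794] toolx yaw -175.9 tilt 0.09
 shift units [0.06 0.02 0.6 ]  turn units 0.02
```

View pics/w4c.png

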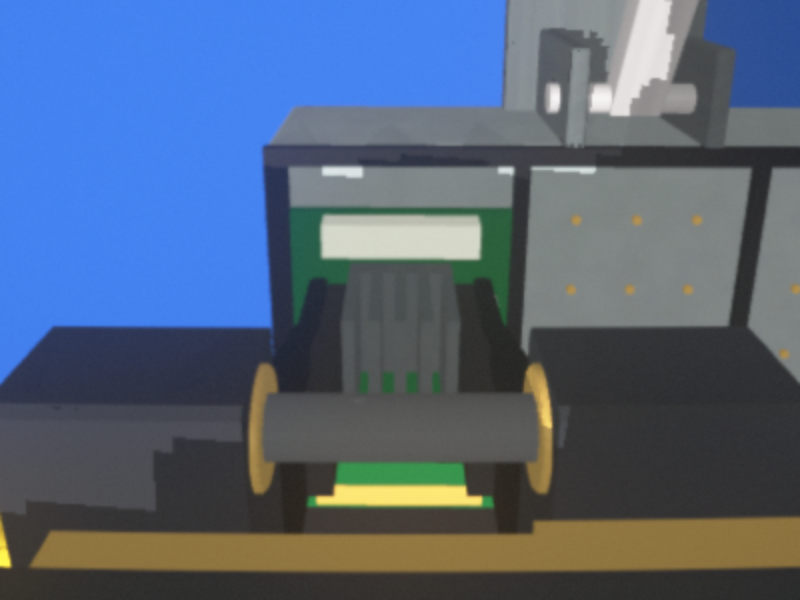

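Board C hovers over pocket 1: board edge corners at crop (291,208) and (512,208), pocket corners at (289,167) and (513,167).

```bash
cat >> h.py <<'E'
def rel(bl,br,pl,pr,s,rim=.055):
    "board corners / pocket corners (full pixels) -> shift of tool needed (mm, tool axes) to centre board in pocket"
    m=vision.camera_model("wrist");b=ray(m,m["hand_eye"],[bl,br],.0063)*1e3;p=ray(m,m["hand_eye"],[pl,pr],s["ee_pos"][2]-rim)*1e3
    print("board",b.round(1).tolist(),"pocket",p.round(1).tolist());print("shift x (want pocket edge 3 beyond board) %.1f  y %.1f"%(p[:,0].mean()-3-b[:,0].mean(),p[:,1].mean()-b[:,1].mean()), "yaw err deg",np.degrees(np.arctan2(p[1,0]-p[0,0],p[1,1]-p[0,1])-np.arctan2(b[1,0]-b[0,0],b[1,1]-b[0,1])))
E
python3 - <<'E'
from h import *
q=lambda x,y:((x+.5)/2-.5+120,(y+.5)/2-.5+150)
rel(q(291,208),q(512,208),q(289,167),q(513,167),sensors.read_state())
E
```

```text
board [[25.6, -24.6, 6.3], [25.6, 26.6, 6.3]] pocket [[30.3, -27.4, 24.6], [30.3, 29.2, 24.6]]
shift x (want pocket edge 3 beyond board) 1.7  y -0.1 yaw err deg 0.006866369397002537
```

```bash

python3 -m crank '[[[0.06,0,0.15],0],[[0,0,0.15],0],[[0,0,0.15],0],[[0,0,0.12],0],[[0,0,0.04],0],[[0,0,0],0],[[0,0,0],0]]'
python3 -m crank '[[[0,0,0],0],[[0,0,0],0],[[0,0,0],0],[[0,0,-0.3],0],[[0,0,-0.7],0],[[0,0,-1],0],[[0,0,-1],0],[[0,0,-1],0],[[0,0,-1],0],[[0,0,-1],0],[[0,0,0],0]]' 0.5
python3 - <<'E'
from h import *
s,im=shot("w5"); go(.544,.294,.25,190.9,s)
go(.50,.33,.25,190.9,s)
E
```

```text
time: 13.3
ee_pos: [0.5924, -0.0413, 0.0612]
eef_rot: [-0.036, 0.999, -0.0, 0.0]
ft_force: [-6.8, -1.1, 13.5]
width: 0.0238
grip_force: 25.0
time: 14.68
ee_pos: [0.5934, -0.0406, 0.2438]
eef_rot: [-0.036, 0.999, -0.0, 0.002]
ft_force: [0.7, -0.9, 0.1]
width: 0.0436
grip_force: 0.0
t 14.68 pos [ 0.5934 -0.0406  0.2438] toolx yaw -175.8 tilt 0.29
 shift units [ 0.83 11.24 -0.22]  turn units -0.84
t 14.68 pos [ 0.5934 -0.0406  0.2438] toolx yaw -175.8 tilt 0.29
 shift units [ 2.21 12.55 -0.23]  turn units -0.84
```

```bash

python3 -m crank '[[[0.1,0.6,-0.05],0],[[0.14,1,-0.05],0],[[0.14,1,-0.05],0],[[0.14,1,-0.05],0],[[0.14,1,0],0],[[0.14,1,0],0],[[0.14,1,0],0],[[0.14,1,0],0],[[0.14,1,0],0],[[0.14,1,0],0],[[0.14,1,0],0],[[0.14,1,0],0]]'
python3 -m crank '[[[0.1,0.9,0],0],[[0,0,0],0],[[0,0,0],0]]'
python3 - <<'E'
from h import *
s,im=shot("w6"); board(s,im)
print("seated?");board(s,im,.055)
go(.544,.294,.012,190.9,s)
s=sensors.read_state();top=vision.camera("top")[:,:,::-1].copy();cv2.imwrite("pics/top1.png",top)
E
```

```text
time: 16.23
ee_pos: [0.5163, 0.3041, 0.2455]
eef_rot: [-0.037, 0.999, -0.0, -0.001]
ft_force: [-0.3, 0.6, 0.6]
width: 0.0435
grip_force: 0.0
time: 16.6
ee_pos: [0.5127, 0.3287, 0.2456]
eef_rot: [-0.036, 0.999, -0.0, -0.0]
ft_force: [0.6, -0.7, 0.1]
width: 0.0437
grip_force: 0.0
board c 560.9 300.0 size 83.8x51.9 yaw 11.3 sink 545.2 296.9
board c 519.7 387.8 size 82.7x51.6 yaw 2.9 sink 503.7 387.0
seated?
board c 544.9 302.8 size 73.6x45.6 yaw 11.3 sink 529.2 299.7
board c 508.7 379.9 size 72.6x45.3 yaw 2.9 sink 492.7 379.1
t 16.6 pos [0.5127 0.3287 0.2456] toolx yaw -175.8 tilt 0.05
 shift units [-0.96 -1.23  7.79]  turn units -0.84
```

```bash

python3 -m crank '[[[-0.48,-0.58,0.5],0],[[-0.5,-0.6,0.9],0],[[0,0,1],-0.84],[[0,0,1],0],[[0,0,1],0],[[0,0,1],0],[[0,0,0.8],0],[[0,0,0.8],0],[[0,0,0.5],0],[[0,0,0.28],0],[[0,0,0],0]]' 0.6
python3 -m crank '[[[0,0,0],0],[[0,0,0],0],[[0,0,0],0],[[0,0,0],0],[[0,0,-0.3],0],[[0,0,-0.5],0],[[0,0,-1],0],[[0,0,-1],0],[[0,0,-1],0],[[0,0,-1],0],[[0,0,-1],0],[[0,0,-1],0]]' 0 25
python3 - <<'E'
from h import *
go(*F(-41,0),.25,184)
E
```

```text
time: 18.08
ee_pos: [0.545, 0.2959, 0.0124]
eef_rot: [-0.095, 0.995, -0.0, -0.0]
ft_force: [0.4, 0.1, -0.1]
width: 0.0522
grip_force: 0.0
time: 19.58
ee_pos: [0.5447, 0.2959, 0.2187]
eef_rot: [-0.095, 0.995, 0.0, 0.0]
ft_force: [0.8, -0.4, -1.8]
width: 0.0237
grip_force: 25.0
t 19.57 pos [0.5447 0.2959 0.2187] toolx yaw -169.1 tilt 0.05
 shift units [ 0.3  -9.28 -1.04]  turn units 0.86
```

```bash

python3 -m crank '[[[0,-0.4,-0.3],0.43],[[0,-0.8,-0.4],0.43],[[0.14,-0.9,-0.3],0],[[0.16,-1,0],0],[[0.16,-1,0],0],[[0.16,-1,0],0],[[0.16,-1,0],0],[[0.16,-1,0],0],[[0.16,-1,0],0],[[0.16,-1,0],0],[[0,0,0],0],[[0,0,0],0]]'
python3 - <<'E'
from h import *
go(*F(-41,0),.0613,184)
E
```

```text
time: 21.08
ee_pos: [0.5288, 0.0212, 0.2463]
eef_rot: [-0.034, 0.999, -0.0, -0.0]
ft_force: [0.0, 0.8, -0.3]
width: 0.0239
grip_force: 25.0
t 21.07 pos [0.5288 0.0212 0.2463] toolx yaw -176.1 tilt 0.01
 shift units [-1.99 -0.14  6.17]  turn units -0.01
```

```bash

python3 -m crank '[[[-0.6,-0.05,0],0],[[-0.7,-0.05,0],0],[[-0.69,-0.04,0.5],0],[[0,0,1],0],[[0,0,1],0],[[0,0,1],0],[[0,0,1],0],[[0,0,0.6],0],[[0,0,0.5],0],[[0,0,0],0],[[0,0,0],0]]'
python3 - <<'E'
from h import *
s,im=shot("w7")
go(*F(-41,0),.0613,184,s)
# green/white/front edge of held board and pocket edge, brightness along column and row
print(im[180:290:2,320].tolist()[::2]); 
hsv=cv2.cvtColor(im,cv2.COLOR_BGR2HSV);g=cv2.inRange(hsv,(45,120,40),(85,255,255));ys,xs=np.nonzero(g[230:275,220:430]);
for y in range(244,275,6):
    x=np.nonzero(g[y])[0]; print(y,x.min() if len(x) else None,x.max() if len(x) else None)
E
```

```text
time: 22.45
ee_pos: [0.5895, 0.0213, 0.0794]
eef_rot: [-0.035, 0.999, 0.0, 0.001]
ft_force: [0.7, -0.3, -0.8]
width: 0.0239
grip_force: 25.0
t 22.45 pos [0.5895 0.0213 0.0794] toolx yaw -176.0 tilt 0.07
 shift units [ 0.03 -0.01  0.6 ]  turn units -0.00
[[233, 232, 234], [232, 232, 234], [232, 232, 235], [232, 232, 234], [233, 232, 235], [232, 232, 235], [232, 232, 235], [216, 215, 219], [136, 135, 129], [135, 136, 130], [134, 134, 129], [100, 98, 97], [83, 80, 80], [64, 63, 63], [140, 142, 136], [142, 143, 136], [140, 142, 135], [141, 141, 134], [94, 111, 82], [149, 171, 154], [189, 204, 202], [212, 225, 223], [211, 224, 223], [210, 224, 222], [207, 222, 220], [82, 91, 76], [86, 87, 82], [88, 88, 83]]
244 149 246
250 150 244
256 150 374
262 151 374
268 152 374
274 153 373
```

```bash

python3 -m crank '[[[0.02,0,0.15],0],[[0,0,0.15],0],[[0,0,0.15],0],[[0,0,0.12],0],[[0,0,0.03],0],[[0,0,0],0],[[0,0,0],0]]'
python3 -m crank '[[[0,0,0],0],[[0,0,0],0],[[0,0,0],0],[[0,0,-0.3],0],[[0,0,-0.7],0],[[0,0,-1],0],[[0,0,-1],0],[[0,0,-1],0],[[0,0,-1],0],[[0,0,-1],0],[[0,0,0],0]]' 0.5
python3 - <<'E'
from h import *
go(.5032,.3857,.25,183.1)
E
```

```text
time: 23.38
ee_pos: [0.5884, 0.021, 0.0615]
eef_rot: [-0.035, 0.999, -0.0, 0.0]
ft_force: [-5.7, -1.2, 12.0]
width: 0.0239
grip_force: 25.0
time: 24.75
ee_pos: [0.5894, 0.0219, 0.2443]
eef_rot: [-0.035, 0.999, -0.0, 0.002]
ft_force: [-0.1, -0.4, 0.1]
width: 0.0436
grip_force: 0.0
t 24.75 pos [0.5894 0.0219 0.2443] toolx yaw -176.0 tilt 0.28
 shift units [ 2.02 12.3  -0.2 ]  turn units 0.11
```

```bash

python3 -m crank '[[[0.1,0.6,0],0],[[0.18,1,0],0],[[0.18,1,0],0],[[0.18,1,0],0],[[0.18,1,0],0],[[0.18,1,0],0],[[0.18,1,0],0],[[0.18,1,0],0],[[0.18,1,0],0],[[0.18,1,0],0],[[0.1,0.4,0],0],[[0,0,0],0]]'
python3 - <<'E'
from h import *
s,im=shot("w8"); board(s,im); go(.5034,.3857,.0122,183.1,s)
E
```

```text
time: 26.25
ee_pos: [0.5121, 0.3173, 0.2403]
eef_rot: [-0.036, 0.999, -0.0, -0.0]
ft_force: [0.8, -0.1, 0.6]
width: 0.0431
grip_force: 0.0
board c 628.7 -17.2 size 100.0x66.9 yaw 4.3 sink 612.8 -18.4
board c 520.3 387.7 size 84.1x52.2 yaw 2.8 sink 504.4 387.0
t 26.25 pos [0.5121 0.3173 0.2403] toolx yaw -175.9 tilt 0.04
 shift units [0.12 2.3  7.6 ]  turn units 0.13
```

```bash

python3 -m crank '[[[0.04,0.7,0.3],0.13],[[0.04,0.8,0.8],0],[[0.04,0.8,0.9],0],[[0,0,1],0],[[0,0,1],0],[[0,0,1],0],[[0,0,1],0],[[0,0,0.8],0],[[0,0,0.5],0],[[0,0,0.3],0],[[0,0,0],0]]' 0.6
python3 -m crank '[[[0,0,0],0],[[0,0,0],0],[[0,0,0],0],[[0,0,0],0],[[0,0,-0.3],0],[[0,0,-0.5],0],[[0,0,-1],0],[[0,0,-1],0],[[0,0,-1],0],[[0,0,-1],0],[[0,0,-1],0],[[0,0,-1],0]]' 0 25
python3 - <<'E'
from h import *
go(*F(-41,61.5),.22,184)
E
```

```text
time: 27.68
ee_pos: [0.5055, 0.3852, 0.0125]
eef_rot: [-0.026, 1.0, -0.0, -0.0]
ft_force: [0.2, 0.4, -1.1]
width: 0.0521
grip_force: 0.0
time: 29.18
ee_pos: [0.5052, 0.3853, 0.2187]
eef_rot: [-0.026, 1.0, 0.0, 0.0]
ft_force: [1.1, 0.1, -1.2]
width: 0.0235
grip_force: 25.0
t 29.18 pos [0.5052 0.3853 0.2187] toolx yaw -177.0 tilt 0.05
 shift units [ -2.11 -10.22  -0.05]  turn units -0.13
```

```bash

python3 -m crank '[[[-0.1,-0.5,0],-0.13],[[-0.2,-1,0],0],[[-0.2,-1,0],0],[[-0.2,-1,0],0],[[-0.2,-1,0],0],[[-0.2,-1,0],0],[[-0.2,-1,0],0],[[-0.2,-1,0],0],[[-0.2,-1,0],0],[[-0.2,-1,0],0],[[-0.2,-0.72,0],0],[[0,0,0],0]]'
python3 - <<'E'
from h import *
go(*F(-39.5,61.5),.0615,184)
E
```

```text
time: 30.68
ee_pos: [0.59, 0.082, 0.2168]
eef_rot: [-0.033, 0.999, -0.0, 0.0]
ft_force: [-0.2, 0.5, -1.5]
width: 0.0238
grip_force: 25.0
t 30.68 pos [0.59   0.082  0.2168] toolx yaw -176.2 tilt 0.02
 shift units [0.14 0.02 5.18]  turn units -0.02
```

```bash

python3 -m crank '[[[0.12,0,0.5],-0.03],[[0,0,1],0],[[0,0,1],0],[[0,0,1],0],[[0,0,0.6],0],[[0,0,0.5],0],[[0,0,0],0],[[0,0,0],0]]'
python3 - <<'E'
from h import *
s,im=shot("w9")
go(*F(-39.5,61.5),.0615,184,s)
hsv=cv2.cvtColor(im,cv2.COLOR_BGR2HSV);g=cv2.inRange(hsv,(45,120,40),(85,255,255))
for y in (258,264): x=np.nonzero(g[y,255:390])[0]+255; print(y,x.min(),x.max())
cv2.imwrite("pics/w9c.png",cv2.resize(im[150:450,120:520],None,fx=2,fy=2))
print(im[216:270:2,300].sum(1).tolist(),im[216:270:2,345].sum(1).tolist())
E
```

```text
time: 31.68
ee_pos: [0.5863, 0.0838, 0.0794]
eef_rot: [-0.037, 0.999, 0.0, 0.001]
ft_force: [0.4, -0.5, -0.1]
width: 0.0236
grip_force: 25.0
t 31.68 pos [0.5863 0.0838 0.0794] toolx yaw -175.8 tilt 0.07
 shift units [ 0.02 -0.04  0.6 ]  turn units 0.03
258 266 374
264 266 374
[414, 424, 422, 272, 246, 252, 230, 199, 291, 456, 458, 442, 441, 441, 442, 437, 412, 239, 299, 598, 613, 653, 681, 681, 678, 679, 682] [417, 421, 420, 317, 240, 244, 218, 194, 256, 442, 449, 453, 447, 448, 453, 451, 404, 236, 336, 603, 614, 662, 681, 682, 680, 682, 678]
```

View pics/w9c.png

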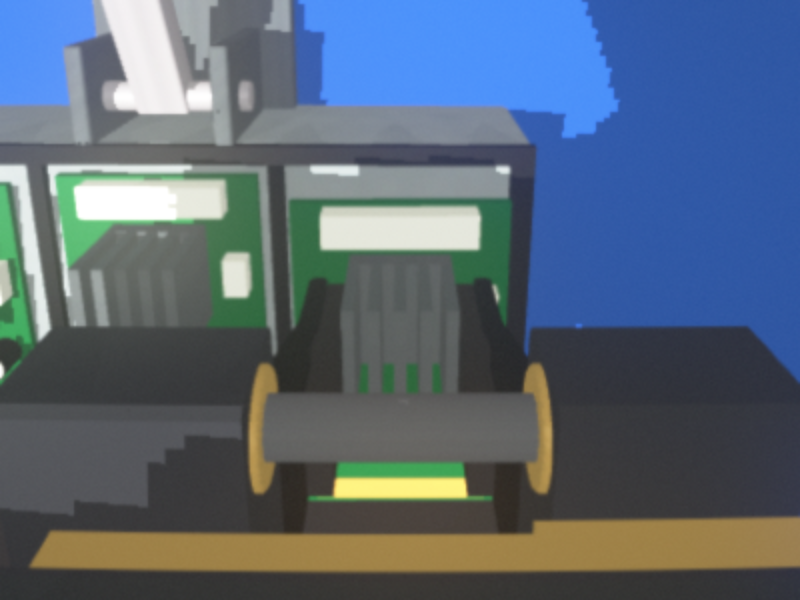

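Board A hovers centred over pocket 3 (board edge crop row 199, pocket edge row 166), and the middle board is seated. Lowering now.

```bash

python3 -m crank '[[[0,-0.02,0.15],0],[[0,0,0.15],0],[[0,0,0.15],0],[[0,0,0.12],0],[[0,0,0.03],0],[[0,0,0],0],[[0,0,0],0]]'
python3 -m crank '[[[0,0,0],0],[[0,0,0],0],[[0,0,0],0],[[0,0,-0.3],0],[[0,0,-0.7],0],[[0,0,-1],0],[[0,0,-1],0],[[0,0,-1],0],[[0,0,-1],0],[[0,0,-1],0],[[0,0,0],0]]' 0.5
python3 - <<'E'
from h import *
go(.68,.03,.25,184)
E
```

```text
time: 32.6
ee_pos: [0.5859, 0.0828, 0.0616]
eef_rot: [-0.037, 0.999, -0.0, 0.0]
ft_force: [-5.8, -2.0, 11.9]
width: 0.0238
grip_force: 25.0
time: 33.98
ee_pos: [0.5868, 0.0837, 0.2443]
eef_rot: [-0.037, 0.999, 0.0, 0.002]
ft_force: [-0.9, -0.5, -0.9]
width: 0.0435
grip_force: 0.0
t 33.98 pos [0.5868 0.0837 0.2443] toolx yaw -175.7 tilt 0.28
 shift units [-2.97 -2.02 -0.18]  turn units 0.03
```

```bash

python3 -m crank '[[[-0.7,-0.5,0],0],[[-0.8,-0.5,0],0],[[-0.8,-0.5,0],0],[[-0.7,-0.5,0],0],[[0,0,0],0],[[0,0,0],0]]'
python3 - <<'E'
from h import *
s,im=shot("w10"); 
b=board(s,im,.055)
c,q=np.cos(TH),np.sin(TH)
for x,y,t in b:
    d=np.array([x,y])/1e3-O;print("fixture mm centre",((np.array([[c,q],[-q,c]])@d)*1e3).round(1),"yaw err",round(t-4,1))
go(.573,-.22,.26,88.2,s); print(s["joint_positions"])
E
```

```text
time: 34.72
ee_pos: [0.6794, 0.0305, 0.2407]
eef_rot: [-0.037, 0.999, 0.0, -0.0]
ft_force: [-0.3, 0.6, -0.2]
width: 0.0436
grip_force: 0.0
board c 610.9 -39.9 size 84.8x54.8 yaw 4.2 sink 595.0 -41.1
board c 602.8 53.9 size 118.5x88.9 yaw -86.1 sink 601.7 69.9
fixture mm centre [-23.  -62.3] yaw err 0.2
fixture mm centre [-24.5  31.9] yaw err -90.1
t 34.73 pos [0.6794 0.0305 0.2407] toolx yaw -175.7 tilt 0.04
 shift units [ 4.16 -8.06 -0.65]  turn units 12.01
[ 0.50406276  0.63754541 -1.00495415  1.22645334  0.52604809  1.54173044
  1.23087453]
```

```bash

python3 -m crank '[[[0.1,-0.5,-0.3],0],[[0.3,-1,-0.4],0],[[0.4,-1,0],0],[[0.4,-1,0],0],[[0.4,-1,0],0],[[0.4,-1,0],0],[[0.4,-1,0],0],[[0.4,-1,0],0],[[0.4,-1,0],0],[[0.4,-1,0],0],[[0.4,-1,0],0],[[0.4,-1,0],0]]'
python3 -m crank '[[[0,0,0],1],[[0,0,0],1],[[0,0,0],1],[[0,0,0],1],[[0,0,0],1],[[0,0,0],1],[[0,0,0],1],[[0,0,0],1],[[0,0,0],1],[[0,0,0],1],[[0,0,0],1],[[0,0,0],1]]' 0.5
python3 - <<'E'
from h import *
go(.573,-.37,.26,88.2)
print(sensors.read_state()["joint_positions"])
E
```

```text
time: 36.28
ee_pos: [0.5728, -0.326, 0.2626]
eef_rot: [-0.037, 0.999, -0.001, 0.0]
ft_force: [-0.0, -0.5, 0.3]
width: 0.0433
grip_force: 0.0
time: 37.78
ee_pos: [0.5732, -0.3249, 0.2626]
eef_rot: [0.72, 0.694, -0.0, 0.001]
ft_force: [0.3, 0.4, -0.0]
width: 0.0435
grip_force: 0.0
t 37.77 pos [ 0.5732 -0.3249  0.2626] toolx yaw 87.9 tilt 0.06
 shift units [-1.5   0.05  0.09]  turn units -0.03
[ 0.92413766  0.47745054 -0.70086729  1.26941091  0.30229048  1.49817335
  0.22268454]
```

```bash

python3 -m crank '[[[-0.7,0,0],0],[[-0.8,0.05,0],0],[[0,0,0],0],[[0,0,0],0]]'
python3 - <<'E'
from h import *
s,im=shot("w11"); hsv=cv2.cvtColor(im,cv2.COLOR_BGR2HSV)
g=cv2.inRange(hsv,(0,0,100),(180,70,255));g[262:]=0
m=vision.camera_model("wrist");T=wrist_T(s)
for c in cv2.findContours(g,cv2.RETR_EXTERNAL,cv2.CHAIN_APPROX_NONE)[0]:
    if cv2.contourArea(c)>300:
        p=c.reshape(-1,2);print("blob",cv2.boundingRect(c),"world rect@8mm",cv2.minAreaRect((ray(m,T,p,.008)[:,:2]*1e3).astype(np.float32)))
h=cv2.inRange(hsv,(95,120,60),(130,255,255));n,l,st,ce=cv2.connectedComponentsWithStats(h)
for i in range(1,n):
    if 150<st[i,4]<3000: print("hole?",st[i],ray(m,T,[ce[i]],.004))
cv2.imwrite("pics/w11.png",im);go(.5727,-.356,.26,88.2,s)
E
```

```text
time: 38.28
ee_pos: [0.5737, -0.3696, 0.2616]
eef_rot: [0.717, 0.697, 0.0, -0.0]
ft_force: [0.0, 0.3, -0.7]
width: 0.0434
grip_force: 0.0
blob (160, 224, 85, 38) world rect@8mm ((439.31488037109375, -410.9515686035156), (6.559437274932861, 101.4419937133789), 63.183799743652344)
blob (293, 52, 52, 183) world rect@8mm ((574.3563232421875, -309.6044921875), (187.61553955078125, 52.08732986450195), 88.02207946777344)
blob (484, 45, 41, 44) world rect@8mm ((764.382080078125, -233.02651977539062), (40.60234451293945, 41.626625061035156), 89.6886215209961)
blob (476, 0, 66, 36) world rect@8mm ((764.3475341796875, -187.78358459472656), (31.588367462158203, 62.827510833740234), 89.91082000732422)
hole? [307 136  24  23 420] [[ 0.57448028 -0.30825697  0.004     ]]
hole? [  49  378   35   55 1164] [[ 0.22016541 -0.63657026  0.004     ]]
hole? [563 378  28  46 809] [[ 0.9138422  -0.64312197  0.004     ]]
t 38.27 pos [ 0.5737 -0.3696  0.2616] toolx yaw 88.3 tilt 0.02
 shift units [ 0.45 -0.05  0.05]  turn units 0.01
```

View pics/w11.png

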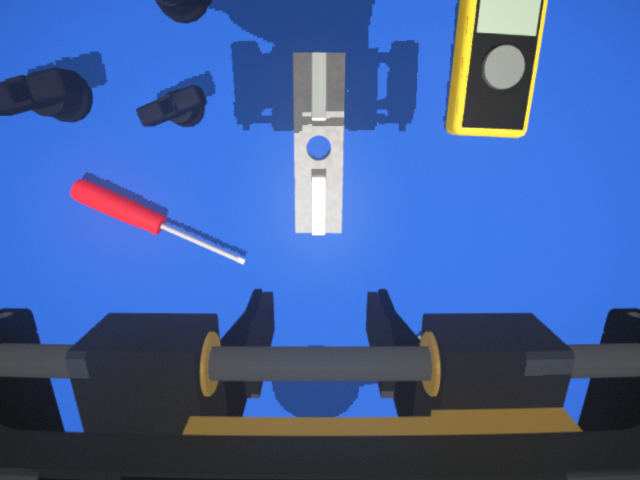

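The bar is whole and its hole is at (318,147); the near rib runs (318,170)–(318,235). I'll grip that rib 46 mm from the hole.

```bash

python3 -m crank '[[[0.45,-0.05,0.6],0],[[0,0,1],0],[[0,0,1],0],[[0,0,1],0],[[0,0,1],0],[[0,0,1],0],[[0,0,1],0],[[0,0,0.8],0],[[0,0,0.5],0],[[0,0,0.3],0],[[0,0,0.1],0],[[0,0,0.08],0]]' 0.4
python3 - <<'E'
from h import *
go(.5722,-.356,.0095,88)
E
```

```text
time: 39.83
ee_pos: [0.5734, -0.3559, 0.0109]
eef_rot: [0.718, 0.696, 0.0, 0.001]
ft_force: [0.4, -0.1, 0.2]
width: 0.0349
grip_force: 0.0
t 39.83 pos [ 0.5734 -0.3559  0.0109] toolx yaw 88.2 tilt 0.07
 shift units [-0.01 -0.04  0.05]  turn units 0.03
```

```bash

python3 -m crank '[[[0,0,0.02],0],[[0,0,0],0],[[0,0,0],0],[[0,0,0],0],[[0,0,-0.3],0],[[0,0,-0.5],0],[[0,0,-1],0],[[0,0,-1],0],[[0,0,-1],0],[[0,0,-1],0],[[0,0,0],0],[[0,0,0],0]]' 0 60
python3 - <<'E'
from h import *
s,im=shot("w12"); 
cv2.imwrite("pics/w12.png",im)
E
```

```text
time: 41.32
ee_pos: [0.5725, -0.3556, 0.1529]
eef_rot: [0.718, 0.696, -0.0, -0.0]
ft_force: [-0.5, -0.0, -2.5]
width: 0.0133
grip_force: 60.0
```

View pics/w12.png

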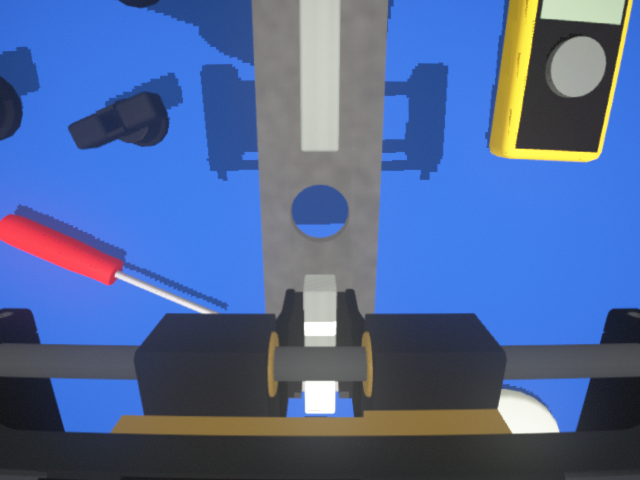

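The bar is held by its near rib, with the hole at (320,212) and its edges at 250..392 on row 0 and 266..379 on row 270. I'll compute the hole offset and the sag.

```bash
python3 - <<'E'
from h import *
m=vision.camera_model("wrist");H=m["hand_eye"];im=cv2.imread("pics/w12.png")
gray=im.astype(int);
def edges(r):
    x=[c for c in range(200,450) if abs(int(im[r,c,0])-int(im[r,c,2]))<40]; return min(x),max(x)
for r in (2,60,120,170,250,275):
    a,b=edges(r);f=lambda z:np.ptp(ray(m,H,[(a,r),(b+1,r)],z)[:,1])-.052
    from scipy.optimize import brentq
    z=brentq(f,-.1,.1);P=ray(m,H,[((a+b+1)/2,r)],z)[0];print(r,a,b,"x,y,z tool mm",(P*1e3).round(1))
hs=cv2.cvtColor(im,cv2.COLOR_BGR2HSV);hb=cv2.inRange(hs,(95,100,50),(130,255,255));n,l,st,ce=cv2.connectedComponentsWithStats(hb)
for i in range(n):
    if 300<st[i,4]<4000 and 280<ce[i][0]<360: print(st[i],ce[i])
h=ray(m,H,[(320,212)],.0023)[0];print("hole tool",h)
T=tool(sensors.read_state())
st=F(32,-.5);print("stud",st)
yaw=94.0;c,q=np.cos(np.radians(yaw)),np.sin(np.radians(yaw))
Rm=np.array([[c,q],[q,-c]]) # tool x, tool y columns (z down)
p=st-Rm@h[:2];print("TCP target",p);go(*p,.20,yaw)
E
```

```text
2 252 387 x,y,z tool mm [129.3   0.5   3.1]
60 254 384 x,y,z tool mm [108.7   0.3   3.7]
120 257 382 x,y,z tool mm [85.8  0.5  3.7]
170 259 380 x,y,z tool mm [65.4  0.6  3.3]
250 263 376 x,y,z tool mm [29.3  0.6  4.2]
275 264 375 x,y,z tool mm [17.3  0.6  3.6]
[ 292  185   56   53 2336] [319.5119863  210.80222603]
[286 392  68  25 809] [319.55624227 407.55995056]
hole tool [0.0473938  0.00058868 0.0023    ]
stud [0.66145693 0.02553343]
TCP target [ 0.6641757  -0.02178599]
t 41.38 pos [ 0.5722 -0.3555  0.1523] toolx yaw 88.2 tilt 0.1
 shift units [11.21  2.72 -1.59]  turn units -0.72
```

```bash

python3 -m crank '[[[0,0,-0.8],-0.36],[[0.3,0.03,-0.8],-0.36],[[1,0.12,0],0],[[1,0.12,0],0],[[1,0.12,0],0],[[1,0.12,0],0],[[1,0.12,0],0],[[1,0.12,0],0],[[1,0.12,0],0],[[1,0.12,0],0],[[0.8,0.1,0],0],[[0,0,0],0]]'
python3 - <<'E'
from h import *
go(.6642,-.0218,.195,94)
E
```

```text
time: 42.88
ee_pos: [0.5865, -0.0786, 0.2006]
eef_rot: [0.681, 0.733, -0.0, -0.001]
ft_force: [-0.8, -0.2, -2.8]
width: 0.0135
grip_force: 60.0
t 42.88 pos [ 0.5865 -0.0786  0.2006] toolx yaw 94.2 tilt 0.1
 shift units [1.7  2.72 0.19]  turn units 0.03
```

```bash

python3 -m crank '[[[0.5,0.8,0],0.03],[[0.6,0.96,0],0],[[0.6,0.96,0],0],[[0,0,0.5],0],[[0,0,0.7],0],[[0,0,0.4],0],[[0,0,0],0],[[0,0,0],0]]'
python3 - <<'E'
from h import *
s,im=shot("w13")
go(.6642,-.0218,.0655,94,s)
# what is seen inside the hole region
sub=im[180:245,285:355];cv2.imwrite("pics/w13c.png",cv2.resize(im[150:270,240:400],None,fx=5,fy=5))
E
```

```text
time: 43.88
ee_pos: [0.6652, -0.0251, 0.1542]
eef_rot: [0.684, 0.73, 0.0, 0.0]
ft_force: [-0.1, -0.5, -2.0]
width: 0.0134
grip_force: 60.0
t 43.88 pos [ 0.6652 -0.0251  0.1542] toolx yaw 93.7 tilt 0.06
 shift units [ 0.11 -0.03  2.96]  turn units -0.03
```

View pics/w13c.png

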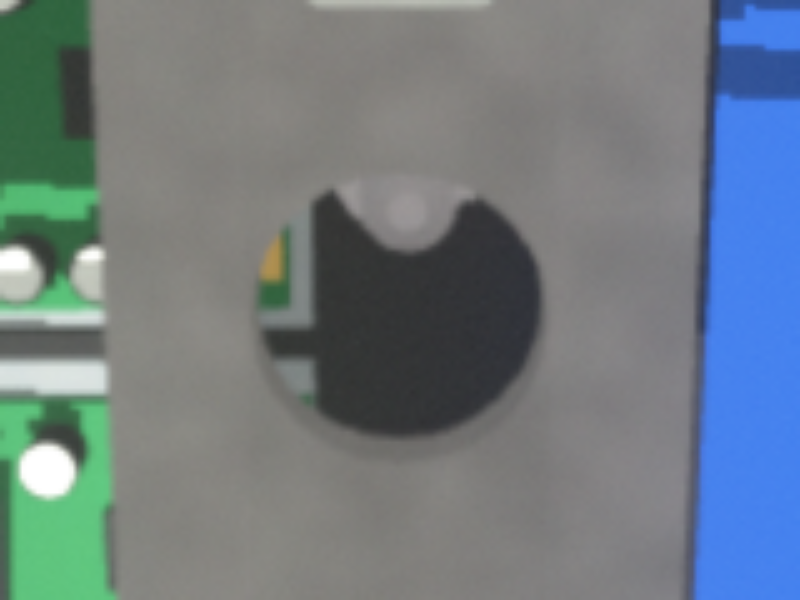

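The stud tip shows through the hole at crop (407,212), i.e. full (321,192).

```bash
python3 - <<'E'
from h import *
m=vision.camera_model("wrist");H=m["hand_eye"];s=sensors.read_state()
t=ray(m,H,[(321,192)],s["ee_pos"][2]-.127)[0];print("tip tool",t,"move units",(t[:2]-[.0474,.0006])/.03)
T=tool(s);print("stud world",(T@np.r_[t,1])[:3])
E
```

```text
tip tool [0.05189603 0.00114406 0.02743507] move units [0.1498677  0.01813548]
stud world [0.66309611 0.02687908 0.12698641]
```

```bash

python3 -m crank '[[[0.13,0,0],-0.03],[[0,0,0.4],0],[[0,0,0.5],0],[[0,0,0.5],0],[[0,0,0.4],0],[[0,0,0.3],0],[[0,0,0.3],0],[[0,0,0.2],0],[[0,0,0.1],0],[[0,0,0.1],0],[[0,0,0],0]]'
```

```text
time: 45.3
ee_pos: [0.6648, -0.0209, 0.0695]
eef_rot: [0.682, 0.731, -0.0, 0.0]
ft_force: [0.3, -0.2, -2.7]
width: 0.0136
grip_force: 60.0
```

```bash

python3 -m crank '[[[0,0,0.06],0],[[0,0,0.06],0],[[0,0,0.03],0],[[0,0,0],0],[[0,0,0],0]]'
python3 -m crank '[[[0,0,0],0],[[0,0,0],0],[[0,0,0],0],[[0,0,-0.3],0],[[0,0,-0.7],0],[[0,0,-1],0],[[0,0,-1],0],[[0,0,-1],0],[[0,0,-1],0],[[0,0,-1],0],[[0,0,0],0]]' 0.3
python3 - <<'E'
from h import *
s,im=shot("w14");go(.435,-.28,.25,107.7,s)
E
```

```text
time: 45.92
ee_pos: [0.6648, -0.0209, 0.0651]
eef_rot: [0.682, 0.731, -0.0, 0.0]
ft_force: [-0.3, 1.3, -1.7]
width: 0.0134
grip_force: 60.0
time: 47.3
ee_pos: [0.6659, -0.0202, 0.2495]
eef_rot: [0.682, 0.731, 0.002, 0.002]
ft_force: [0.3, 1.3, -0.4]
width: 0.026
grip_force: 0.0
t 47.3 pos [ 0.6659 -0.0202  0.2495] toolx yaw 94.0 tilt 0.33
 shift units [-8.1  -8.28 -0.06]  turn units -1.71
```

```bash

python3 -m crank '[[[-0.4,-0.4,0],0],[[-0.9,-0.92,0],0],[[-0.9,-0.92,0],0],[[-0.9,-0.92,0],0],[[-0.9,-0.92,0],0],[[-0.9,-0.92,0],0],[[-0.9,-0.92,0],0],[[-0.9,-0.92,0],0],[[-0.9,-0.92,0],0],[[-0.5,-0.5,0],0],[[0,0,0],0]]' 0.5 20
python3 -m crank '[[[0,0,0],1],[[0,0,0],1],[[0,0,0],1],[[0,0,0],1],[[0,0,0],1],[[0,0,0],1],[[0,0,0],1],[[0,0,0],1],[[0,0,0],1],[[0,0,0],0.5],[[0,0,0],0]]'
python3 - <<'E'
from h import *
go(.395,-.275,.22,17.7); print(sensors.read_state()["joint_positions"])
E
```

```text
time: 48.72
ee_pos: [0.4322, -0.2823, 0.2444]
eef_rot: [0.684, 0.73, -0.001, -0.001]
ft_force: [-0.5, 0.1, 0.5]
width: 0.0435
grip_force: 0.0
time: 50.1
ee_pos: [0.4346, -0.2796, 0.2447]
eef_rot: [0.988, 0.157, -0.0, -0.0]
ft_force: [0.7, 0.0, -0.1]
width: 0.0436
grip_force: 0.0
t 50.1 pos [ 0.4346 -0.2796  0.2447] toolx yaw 18.1 tilt 0.03
 shift units [-1.21 -0.55  0.82]  turn units 0.05
[ 1.07921058  0.13043836 -0.64326569  1.68191475  0.07958834  1.35624855
 -0.83214139]
```

```bash

python3 -m crank '[[[-0.6,-0.27,0.4],0],[[-0.6,-0.27,0.4],0.05],[[0,0,0],0],[[0,0,0],0]]'
cat >> h.py <<'E'
def nut_pts(x,y,z,yaw):
    "silhouette hulls (T-bar, hub) of nut with origin x,y,z world"
    c,q=np.cos(yaw),np.sin(yaw);a=np.linspace(0,2*np.pi,40)
    hub=np.array([(.019*np.cos(t),.019*np.sin(t),h) for t in a for h in (0,.03)])
    bar=np.array([(u*.031,v*.009,h) for u in(-1,1) for v in(-1,1) for h in(.03,.054)])
    M=np.array([[c,-q,0],[q,c,0],[0,0,1]]);return [P@M.T+[x,y,z] for P in (hub,bar)]
def nutfit(im,C,m,x0,z=0.,mask=None,dz=False):
    from scipy.optimize import minimize
    hsv=cv2.cvtColor(im,cv2.COLOR_BGR2HSV);g=((hsv[...,2]<95)&(hsv[...,1]<120)).astype(np.uint8)
    def ren(p):
        o=np.zeros((480,640),np.uint8)
        for P in nut_pts(p[0]/1e3,p[1]/1e3,z,p[2]/50):
            cv2.fillConvexPoly(o,cv2.convexHull(np.round(proj(m,C,P)*16).astype(np.int32)),1,shift=4)
        return o
    o0=ren(x0);win=cv2.dilate(o0,np.ones((35,35))) if mask is None else mask
    f=lambda p:1-((ren(p)&g&win).sum()/max(1,(((ren(p)|g)&win)>0).sum()))
    best=minimize(f,x0,method="Nelder-Mead",options=dict(initial_simplex=np.array([x0]+[np.add(x0,d) for d in((6,0,0),(0,6,0),(0,0,6))]),xatol=.05,fatol=1e-4))
    print("nut x,y mm %.1f %.1f yaw %.1f IoU %.3f"%(best.x[0],best.x[1],np.degrees(best.x[2]/50),1-best.fun));return best.x
E
python3 - <<'E'
from h import *
s,im=shot("w15");m=vision.camera_model("wrist");C=np.linalg.inv(wrist_T(s))
print(proj(m,C,[[.435,-.264,.054]]))
p=nutfit(im,C,m,[435,-264,50*np.radians(17.7)])
p2=nutfit(im,C,m,p)
yaw=np.degrees(p2[2]/50);go(p2[0]/1e3,p2[1]/1e3,.025,yaw,s)
t=cv2.imread("pics/top0.png");mm=vision.camera_model("top");nutfit(t,mm["camera_from_world"],mm,list(p2))
E
```

```text
time: 50.6
ee_pos: [0.396, -0.2761, 0.2216]
eef_rot: [0.988, 0.154, 0.0, 0.0]
ft_force: [0.3, 0.4, 0.2]
width: 0.0436
grip_force: 0.0
[[320.79642412 177.27775445]]
nut x,y mm 435.7 -264.6 yaw 22.1 IoU 0.015
nut x,y mm 435.7 -264.6 yaw 22.2 IoU 0.015
t 50.6 pos [ 0.396  -0.2761  0.2216] toolx yaw 17.7 tilt 0.05
 shift units [1.37 0.03 6.55]  turn units -0.56
nut x,y mm 436.2 -266.9 yaw 22.0 IoU 0.700
```

```bash
python3 - <<'E'
from h import *
im=cv2.imread("pics/w15.png");hsv=cv2.cvtColor(im,cv2.COLOR_BGR2HSV)
print(hsv[100:260:16,240:400:16].tolist())
E
```

```text
[[[109, 183, 242], [109, 180, 244], [109, 183, 243], [109, 183, 244], [109, 184, 244], [109, 182, 244], [109, 181, 245], [109, 183, 244], [109, 181, 245], [109, 183, 244]], [[116, 101, 86], [109, 182, 243], [109, 183, 243], [109, 182, 244], [109, 182, 244], [109, 183, 244], [109, 181, 245], [109, 182, 245], [109, 183, 245], [109, 181, 245]], [[115, 94, 84], [110, 184, 165], [110, 185, 199], [110, 184, 166], [110, 183, 167], [109, 181, 244], [109, 183, 245], [109, 181, 245], [109, 180, 245], [109, 181, 245]], [[110, 184, 158], [110, 184, 161], [110, 180, 163], [110, 182, 164], [110, 181, 166], [113, 135, 89], [109, 181, 245], [109, 179, 245], [109, 182, 245], [109, 181, 245]], [[109, 183, 241], [110, 183, 160], [110, 181, 162], [110, 181, 162], [114, 132, 81], [113, 133, 86], [114, 115, 93], [109, 181, 245], [109, 182, 245], [109, 181, 245]], [[109, 182, 241], [110, 185, 160], [110, 180, 163], [110, 180, 163], [111, 175, 140], [114, 141, 85], [112, 149, 135], [109, 181, 245], [109, 181, 246], [109, 181, 246]], [[109, 186, 230], [110, 183, 163], [110, 182, 164], [110, 183, 163], [110, 181, 166], [114, 127, 90], [108, 179, 245], [109, 180, 245], [109, 180, 245], [109, 179, 246]], [[109, 181, 244], [109, 183, 244], [109, 181, 244], [109, 181, 244], [109, 180, 244], [109, 180, 245], [109, 179, 246], [109, 180, 245], [109, 177, 246], [109, 176, 246]], [[109, 182, 244], [109, 180, 245], [108, 183, 244], [109, 181, 244], [109, 181, 245], [109, 179, 245], [109, 178, 245], [109, 176, 246], [109, 175, 245], [110, 172, 245]], [[110, 188, 174], [110, 180, 167], [109, 180, 245], [109, 182, 244], [109, 181, 245], [109, 179, 245], [109, 178, 245], [109, 174, 245], [110, 171, 245], [110, 165, 245]]]
```

Only the mask threshold is off: the nut reads V<110 and S up to 150.

```bash
sed -i 's/(hsv\[...,2\]<95)&(hsv\[...,1\]<120)/(hsv[...,2]<120)\&(hsv[...,1]<165)/' h.py; python3 - <<'E'
from h import *
s=sensors.read_state();im=cv2.imread("pics/w15.png");m=vision.camera_model("wrist");C=np.linalg.inv(np.load("pics/w15.npy"))
p=nutfit(im,C,m,[435,-264,50*np.radians(17.7)]);p=nutfit(im,C,m,list(p))
go(p[0]/1e3,p[1]/1e3,.025,np.degrees(p[2]/50),s)
t=cv2.imread("pics/top0.png");mm=vision.camera_model("top");nutfit(t,mm["camera_from_world"],mm,list(p))
E
```

```text
nut x,y mm 437.0 -263.4 yaw 18.4 IoU 0.841
nut x,y mm 436.9 -263.5 yaw 18.2 IoU 0.842
t 50.65 pos [ 0.3962 -0.2761  0.2216] toolx yaw 17.7 tilt 0.06
 shift units [1.42 0.01 6.55]  turn units -0.06
nut x,y mm 436.3 -265.3 yaw 20.4 IoU 0.786
```

```bash

python3 -m crank '[[[0.7,0,0.5],-0.09],[[0.7,-0.01,0.8],0],[[0,0,1],0],[[0,0,1],0],[[0,0,1],0],[[0,0,0.8],0],[[0,0,0.6],0],[[0,0,0.4],0],[[0,0,0.18],0],[[0,0,0],0]]' 0.45
python3 - <<'E'
from h import *
go(.4367,-.264,.032,18.5)
E
```

```text
time: 51.9
ee_pos: [0.4353, -0.2631, 0.0329]
eef_rot: [0.987, 0.159, 0.0, 0.0]
ft_force: [0.3, -0.1, -0.9]
width: 0.039
grip_force: 0.0
t 51.9 pos [ 0.4353 -0.2631  0.0329] toolx yaw 18.3 tilt 0.02
 shift units [0.03 0.04 0.03]  turn units -0.02
```

```bash

python3 -m crank '[[[0.03,0.02,0.02],0],[[0,0,0],0],[[0,0,0],0],[[0,0,0],0],[[0,0,-0.3],0],[[0,0,-0.6],0],[[0,0,-1],0],[[0,0,-1],0],[[0,0,-1],0],[[0,0,-1],0],[[0,0,-1],0],[[0,0,-0.6],0]]' 0 35
python3 - <<'E'
from h import *
s,im=shot("w16");m=vision.camera_model("wrist");H=m["hand_eye"]
hsv=cv2.cvtColor(im,cv2.COLOR_BGR2HSV)
print(s["ee_pos"],"col 320 from row 120:",[(r,*hsv[r,320,1:].tolist()) for r in range(140,330,4)])
e=lambda x,y,z:proj(m,np.linalg.inv(H),[[x,y,z]])[0].round(1)
print("expected T end top",e(.031,-.009,-.022),e(.031,.009,-.022),"bottom",e(.031,0,.002),"hole c",e(0,0,-.022),"hub front",e(.019,0,.002),e(.019,0,.032))
go(.6625,.026,.20,18.5,s)
cv2.imwrite("pics/w16c.png",cv2.resize(im[170:390,220:420],None,fx=2.7,fy=2.7))
E
```

```text
time: 53.4
ee_pos: [0.4366, -0.2632, 0.2296]
eef_rot: [0.987, 0.159, 0.001, 0.001]
ft_force: [1.4, -0.5, -1.7]
width: 0.0179
grip_force: 35.0
[ 0.43658977 -0.26324078  0.22956632] col 320 from row 120: [(140, 181, 247), (144, 180, 247), (148, 181, 247), (152, 180, 247), (156, 182, 247), (160, 180, 247), (164, 180, 247), (168, 181, 247), (172, 181, 247), (176, 181, 247), (180, 180, 247), (184, 181, 247), (188, 179, 247), (192, 178, 248), (196, 178, 248), (200, 180, 247), (204, 180, 247), (208, 181, 247), (212, 180, 247), (216, 181, 247), (220, 180, 247), (224, 181, 247), (228, 179, 247), (232, 179, 247), (236, 180, 247), (240, 180, 247), (244, 179, 247), (248, 182, 226), (252, 146, 94), (256, 147, 90), (260, 148, 88), (264, 141, 87), (268, 125, 86), (272, 124, 84), (276, 124, 82), (280, 113, 79), (284, 106, 77), (288, 103, 74), (292, 102, 70), (296, 90, 68), (300, 89, 66), (304, 81, 63), (308, 81, 60), (312, 75, 58), (316, 68, 56), (320, 54, 57), (324, 69, 52), (328, 52, 49)]
expected T end top [297.5 266.9] [343.7 267. ] bottom [320.6 247.9] hole c [320.5 336.8] hub front [320.5 272.8] [320.5 251.9]
t 53.4 pos [ 0.4366 -0.2632  0.2296] toolx yaw 18.3 tilt 0.15
 shift units [10.18 -6.79  0.98]  turn units -0.02
```

View pics/w16c.png

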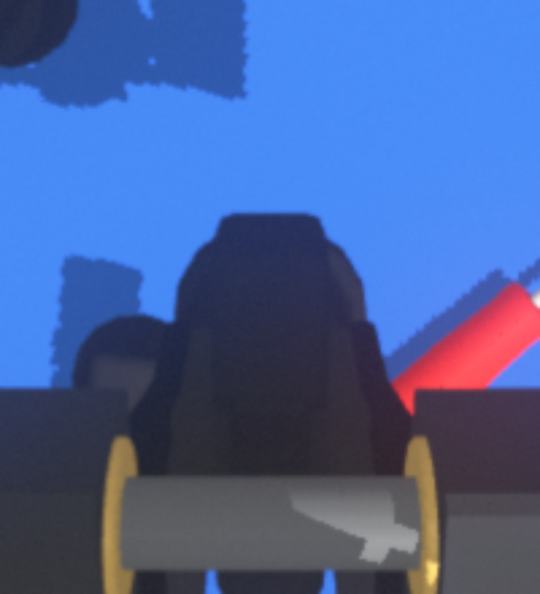

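The nut is held squarely, its T end at crop row 214. That is about 1 px from expected, so the axis offset is about -0.5 mm. I'll carry it to the stud.

```bash

python3 -m crank '[[[0.4,-0.3,0],0],[[0.9,-0.6,0],0],[[1,-0.65,0],0],[[1,-0.66,0],0],[[1,-0.66,0],0],[[1,-0.66,0],0],[[1,-0.66,0],0],[[1,-0.66,0],0],[[1,-0.66,0],0],[[1,-0.66,0.3],0],[[0.9,-0.62,0.6],0],[[0,0,0],0]]'
python3 - <<'E'
from h import *
go(.663,.0264,.135,18.5); print(sensors.read_state()["joint_positions"])
E
```

```text
time: 54.95
ee_pos: [0.6616, 0.0309, 0.1965]
eef_rot: [0.987, 0.162, -0.002, -0.002]
ft_force: [0.3, 0.1, -1.4]
width: 0.0178
grip_force: 35.0
t 54.95 pos [0.6616 0.0309 0.1965] toolx yaw 18.6 tilt 0.32
 shift units [0.   0.17 2.05]  turn units 0.01
[ 0.41742282  0.54528202 -0.77687443  1.34951433  0.37392898  1.40048794
 -1.5954019 ]
```

```bash

python3 -m crank '[[[0,0.15,0.3],0],[[0,0,0.5],0],[[0,0,0.4],0],[[0,0,0],0],[[0,0,0],0]]'
python3 - <<'E'
from h import *
go(.663,.0264,.119,18.5)
E
```

```text
time: 55.58
ee_pos: [0.6641, 0.0219, 0.1644]
eef_rot: [0.987, 0.159, 0.0, 0.0]
ft_force: [0.9, 0.4, -2.1]
width: 0.018
grip_force: 35.0
t 55.58 pos [0.6641 0.0219 0.1644] toolx yaw 18.3 tilt 0.03
 shift units [ 0.01 -0.15  1.51]  turn units -0.02
```

```bash

python3 -m crank '[[[0.01,-0.15,0],0],[[0,0,0],0],[[0,0,0],0]]'
python3 - <<'E'
from h import *
go(.663,.0264,.119,18.5)
E
```

```text
time: 55.95
ee_pos: [0.663, 0.0264, 0.1643]
eef_rot: [0.987, 0.159, 0.0, 0.0]
ft_force: [0.4, 0.1, -1.1]
width: 0.0178
grip_force: 35.0
t 55.95 pos [0.663  0.0264 0.1643] toolx yaw 18.3 tilt 0.02
 shift units [-0.    0.    1.51]  turn units -0.02
```

```bash

python3 -m crank '[[[0,0,0.25],0],[[0,0,0.25],0],[[0,0,0.25],0],[[0,0,0],0]]'
python3 -m crank '[[[0,0,0.2],0],[[0,0,0.2],0],[[0,0,0.2],0],[[0,0,0.1],0],[[0,0,0],0]]'
python3 -m crank '[[[0,0,0.05],0],[[0,0,0.05],0],[[0,0,0],0]]'
```

```text
time: 56.45
ee_pos: [0.6624, 0.0262, 0.1405]
eef_rot: [0.987, 0.159, -0.001, -0.0]
ft_force: [-0.2, 0.2, -0.3]
width: 0.0179
grip_force: 35.0
time: 57.08
ee_pos: [0.6628, 0.0263, 0.1203]
eef_rot: [0.987, 0.159, -0.0, 0.0]
ft_force: [0.2, 0.1, -0.4]
width: 0.0178
grip_force: 35.0
time: 57.45
ee_pos: [0.6629, 0.0263, 0.1175]
eef_rot: [0.987, 0.159, -0.0, 0.0]
ft_force: [-0.8, -0.1, -1.1]
width: 0.0178
grip_force: 35.0
```

```bash

python3 -m crank '[[[0,0,0.05],0],[[0,0,0],0]]'
python3 -m crank '[[[0,0,0.05],0],[[0,0,0],0]]'
```

```text
time: 57.7
ee_pos: [0.6628, 0.0263, 0.1159]
eef_rot: [0.987, 0.159, -0.0, 0.0]
ft_force: [-0.2, -0.2, -0.6]
width: 0.018
grip_force: 35.0
time: 57.95
ee_pos: [0.6631, 0.0263, 0.1147]
eef_rot: [0.987, 0.159, 0.0, 0.0]
ft_force: [-0.3, 0.2, 0.3]
width: 0.0176
grip_force: 35.0
```

```bash

python3 -m crank '[[[0,0,0.04],0],[[0,0,0],0]]'
```

```text
time: 58.2
ee_pos: [0.6632, 0.0264, 0.1143]
eef_rot: [0.987, 0.159, 0.0, 0.0]
ft_force: [-2.3, 0.2, 6.7]
width: 0.0183
grip_force: 35.0
```

```bash

python3 -m crank '[[[0,0,0.03],-0.7],[[0,0,0],-1],[[0,0,0],-1],[[0,0,0],0]]'
python3 -m crank '[[[0,0,0],-1],[[0,0,0],-1],[[0,0,0],-0.5],[[0,0,0],0]]'
```

```text
time: 58.7
ee_pos: [0.6631, 0.0276, 0.1139]
eef_rot: [0.939, 0.343, 0.001, -0.0]
ft_force: [-4.2, 1.7, 10.8]
width: 0.0179
grip_force: 35.0
time: 59.2
ee_pos: [0.6627, 0.0276, 0.1139]
eef_rot: [0.866, 0.5, 0.0, -0.0]
ft_force: [-5.8, 0.8, 10.9]
width: 0.0179
grip_force: 35.0
```

```bash

python3 -m crank '[[[0,0,0],-1],[[0,0,0],-1],[[0,0,0],-0.5],[[0,0,0],0]]'
python3 -m crank '[[[0,0,0],-1],[[0,0,0],-1],[[0,0,0],0]]'
```

```text
time: 59.7
ee_pos: [0.6636, 0.027, 0.114]
eef_rot: [0.766, 0.643, 0.001, 0.0]
ft_force: [-1.9, 0.7, 9.8]
width: 0.0178
grip_force: 35.0
time: 60.08
ee_pos: [0.6639, 0.0268, 0.114]
eef_rot: [0.669, 0.743, 0.001, 0.001]
ft_force: [-1.0, 1.1, 8.6]
width: 0.0174
grip_force: 35.0
```

```bash

python3 -m crank '[[[0,0,0],-1],[[0,0,0],-1],[[0,0,0],0]]'
python3 -m crank '[[[0,0,0],-1],[[0,0,0],-1],[[0,0,0],0]]'
```

```text
time: 60.45
ee_pos: [0.6632, 0.0266, 0.1133]
eef_rot: [0.559, 0.829, 0.0, 0.0]
ft_force: [-2.4, -0.8, 5.8]
width: 0.0175
grip_force: 35.0
time: 60.82
ee_pos: [0.6628, 0.0261, 0.112]
eef_rot: [0.44, 0.898, -0.0, -0.0]
ft_force: [-0.7, 0.3, -0.7]
width: 0.0178
grip_force: 35.0
```

The force has vanished at yaw 128°: the start is found, so I'll let it down.

```bash

python3 -m crank '[[[0,0,0.05],0],[[0,0,0.04],0],[[0,0,0],0]]'
python3 -m crank '[[[0,0,0.04],0],[[0,0,0],0],[[0,0,0],0]]'
```

```text
time: 61.2
ee_pos: [0.6628, 0.0263, 0.1096]
eef_rot: [0.439, 0.898, -0.0, 0.0]
ft_force: [0.4, 0.3, -1.2]
width: 0.0173
grip_force: 35.0
time: 61.58
ee_pos: [0.663, 0.0264, 0.1086]
eef_rot: [0.439, 0.898, 0.0, 0.0]
ft_force: [-0.4, 0.1, -0.3]
width: 0.0177
grip_force: 35.0
```

```bash

python3 -m crank '[[[0,0,0.01],0.5],[[0,0,0.01],1],[[0,0,0.01],1],[[0,0,0.01],1],[[0,0,0],0]]'
python3 -m crank '[[[0,0,0.01],1],[[0,0,0.01],1],[[0,0,0.01],1],[[0,0,0.01],1],[[0,0,0],0]]'
```

```text
time: 62.2
ee_pos: [0.6629, 0.0264, 0.1075]
eef_rot: [0.643, 0.766, -0.0, 0.0]
ft_force: [0.1, -0.0, 0.9]
width: 0.0178
grip_force: 35.0
time: 62.82
ee_pos: [0.6629, 0.0264, 0.1062]
eef_rot: [0.828, 0.56, -0.0, 0.0]
ft_force: [-0.5, -0.1, -0.4]
width: 0.0176
grip_force: 35.0
```

```bash

python3 -m crank '[[[0,0,0.01],1],[[0,0,0.01],1],[[0,0,0.01],1],[[0,0,0.01],1],[[0,0,0.01],1],[[0,0,0.01],1],[[0,0,0],0]]'
python3 -m crank '[[[0,0,0.01],1],[[0,0,0.01],1],[[0,0,0.01],1],[[0,0,0.01],1],[[0,0,0.01],1],[[0,0,0],0]]'
python3 - <<'E'
from h import *
go(.663,.0264,.0953);print(sensors.read_state()["joint_positions"],sensors.read_state()["torque"])
E
```

```text
time: 63.7
ee_pos: [0.6629, 0.0264, 0.1043]
eef_rot: [0.984, 0.176, -0.0, 0.0]
ft_force: [-0.5, 0.1, -0.9]
width: 0.0181
grip_force: 35.0
time: 64.45
ee_pos: [0.6629, 0.0264, 0.1028]
eef_rot: [0.985, -0.171, -0.0, 0.0]
ft_force: [-0.4, 0.3, 1.0]
width: 0.0181
grip_force: 35.0
t 64.45 pos [0.6629 0.0264 0.1028] toolx yaw -19.7 tilt 0.02
 shift units [ 0.   -0.    0.25] 
[ 0.33351793  0.57775284 -0.62050913  1.46192542  0.34623781  1.21276543
 -2.24695861] [0.07028211 0.03956935 0.01986979]
```

```bash

python3 -m crank '[[[0,0,0],0],[[0,0,0],0],[[0,0,0],0],[[0,0,0],0],[[0,0,0],0],[[0,0,0],0]]' 1
python3 -m crank '[[[0,0,0],-1],[[0,0,0],-1],[[0,0,0],-1],[[0,0,0],-1],[[0,0,0],-1],[[0,0,0],-1],[[0,0,0],-1],[[0,0,0],-1],[[0,0,0],-1],[[0,0,0],-1],[[0,0,0],-1],[[0,0,0],-1]]'
python3 -m crank '[[[0,0,0],-1],[[0,0,0],-1],[[0,0,0],-1],[[0,0,0],-1],[[0,0,0],-1],[[0,0,0],-1],[[0,0,0],-1],[[0,0,0],-1],[[0,0,0],-1],[[0,0,0],-1],[[0,0,0],-0.5],[[0,0,0],0]]'
python3 - <<'E'
from h import *
go(.663,.0264,.1028,160.3);print(sensors.read_state()["joint_positions"])
E
```

```text
time: 65.2
ee_pos: [0.6629, 0.0263, 0.1029]
eef_rot: [0.985, -0.174, 0.0, 0.0]
ft_force: [0.4, 0.5, -0.2]
width: 0.07
grip_force: 0.0
time: 66.7
ee_pos: [0.6629, 0.0262, 0.1029]
eef_rot: [0.787, 0.617, -0.0, 0.0]
ft_force: [-0.4, -0.3, -0.4]
width: 0.0869
grip_force: 0.0
time: 68.2
ee_pos: [0.663, 0.0261, 0.1027]
eef_rot: [0.175, 0.985, 0.0, -0.0]
ft_force: [0.2, 0.0, -0.3]
width: 0.0875
grip_force: 0.0
t 68.2 pos [0.663  0.0261 0.1027] toolx yaw 159.9 tilt 0.01
 shift units [ 0.    0.01 -0.  ]  turn units -0.05
[ 0.64272497  0.82012793 -1.1786163   1.44442073  0.75919933  1.37840827
  0.65690477]
```

```bash

python3 -m crank '[[[0,0,0],0],[[0,0,0],0],[[0,0,0],0],[[0,0,0],0],[[0,0,0],0],[[0,0,0],0],[[0,0,0],0]]' 0 40
python3 -m crank '[[[0,0,0.01],1],[[0,0,0.01],1],[[0,0,0.011],1],[[0,0,0.01],1],[[0,0,0.01],1],[[0,0,0.011],1],[[0,0,0],0]]'
python3 -m crank '[[[0,0,0.01],1],[[0,0,0.01],1],[[0,0,0.011],1],[[0,0,0.01],1],[[0,0,0.01],1],[[0,0,0.011],1],[[0,0,0],0]]'
```

```text
time: 69.08
ee_pos: [0.6629, 0.0263, 0.1029]
eef_rot: [0.174, 0.985, -0.0, 0.0]
ft_force: [-0.2, -0.7, 0.0]
width: 0.0248
grip_force: 0.0
time: 69.95
ee_pos: [0.6628, 0.0263, 0.101]
eef_rot: [0.559, 0.829, -0.0, 0.0]
ft_force: [-0.0, 0.1, -0.5]
width: 0.018
grip_force: 40.0
time: 70.82
ee_pos: [0.6629, 0.0263, 0.0991]
eef_rot: [0.847, 0.531, -0.0, 0.0]
ft_force: [-0.3, -0.5, -0.3]
width: 0.0176
grip_force: 40.0
```

```bash

python3 -m crank '[[[0,0,0.01],1],[[0,0,0.01],1],[[0,0,0.011],1],[[0,0,0.01],1],[[0,0,0.01],1],[[0,0,0.011],1],[[0,0,0],0]]'
python3 -m crank '[[[0,0,0.01],1],[[0,0,0.01],1],[[0,0,0.01],1],[[0,0,0],0]]'
python3 -c "
from h import *
s=sensors.read_state();go(.663,.0264,.0953);print(s['torque'],s['joint_positions'][6])"
```

```text
time: 71.7
ee_pos: [0.6629, 0.0264, 0.0972]
eef_rot: [0.99, 0.141, -0.0, 0.0]
ft_force: [0.1, -0.2, -0.4]
width: 0.0177
grip_force: 40.0
time: 72.2
ee_pos: [0.6628, 0.0264, 0.0963]
eef_rot: [0.998, -0.067, -0.0, 0.0]
ft_force: [0.1, -0.7, -0.1]
width: 0.0175
grip_force: 40.0
t 72.2 pos [0.6628 0.0264 0.0963] toolx yaw -7.7 tilt 0.02
 shift units [ 0.01 -0.    0.03] 
[ 0.00414612  0.01930493 -0.02107664] -2.054644669147163
```

```bash

python3 -m crank '[[[0,0,0.01],1],[[0,0,0.01],1],[[0,0,0],0]]'
python3 -m crank '[[[0,0,0.01],0.8],[[0,0,0],0]]'
python3 -c "
from h import *
s=sensors.read_state();go(.663,.0264,.0953);print(s['torque'],s['joint_positions'][6])"
```

```text
time: 72.58
ee_pos: [0.6628, 0.0263, 0.0957]
eef_rot: [0.979, -0.205, -0.0, 0.0]
ft_force: [-0.6, 0.8, -0.3]
width: 0.0175
grip_force: 40.0
time: 72.82
ee_pos: [0.6629, 0.0264, 0.0955]
eef_rot: [0.966, -0.26, 0.0, 0.0]
ft_force: [-1.0, 1.0, -0.2]
width: 0.0175
grip_force: 40.0
t 72.83 pos [0.6629 0.0264 0.0955] toolx yaw -30.1 tilt 0.01
 shift units [ 0.   -0.    0.01] 
[ 0.08507689 -0.00283185 -0.02563943] -2.41750823478302
```

```bash

python3 -m crank '[[[0,0,0],0],[[0,0,0],0],[[0,0,0],0],[[0,0,0],0],[[0,0,0],0],[[0,0,0],0],[[0,0,0],0],[[0,0,0],0]]' 1
python3 -m crank '[[[0,0,0],-1],[[0,0,0],-1],[[0,0,0],-1],[[0,0,0],-1],[[0,0,0],-1],[[0,0,0],-1],[[0,0,0],-1],[[0,0,0],-1],[[0,0,0],-1],[[0,0,0],-1],[[0,0,0],-1],[[0,0,0],-1]]'
python3 -m crank '[[[0,0,0],-1],[[0,0,0],-1],[[0,0,0],-1],[[0,0,0],-1],[[0,0,0],-1],[[0,0,0],-1],[[0,0,0],-1],[[0,0,0],-1],[[0,0,0],-1],[[0,0,0],-1],[[0,0,0],-0.5],[[0,0,0],0]]'
python3 -m crank '[[[0,0,0],0],[[0,0,0],0],[[0,0,0],0],[[0,0,0],0],[[0,0,0],0],[[0,0,0],0],[[0,0,0],0],[[0,0,0],0],[[0,0,0],0],[[0,0,0],0]]' 0 40
python3 -m crank '[[[0,0,0.01],1],[[0,0,0],0]]'
python3 -c "
from h import *
s=sensors.read_state();go(.663,.0264,.0953);print(s['torque'])"
```

```text
time: 73.82
ee_pos: [0.6629, 0.0263, 0.0955]
eef_rot: [0.965, -0.263, 0.0, 0.0]
ft_force: [-0.1, 0.0, -0.6]
width: 0.0853
grip_force: 0.0
time: 75.32
ee_pos: [0.663, 0.0262, 0.0955]
eef_rot: [0.84, 0.543, 0.0, 0.0]
ft_force: [0.4, -0.4, 0.3]
width: 0.0869
grip_force: 0.0
time: 76.82
ee_pos: [0.6629, 0.0261, 0.0953]
eef_rot: [0.263, 0.965, 0.0, -0.0]
ft_force: [-0.2, 0.1, 0.2]
width: 0.0867
grip_force: 0.0
time: 78.08
ee_pos: [0.6629, 0.0263, 0.0955]
eef_rot: [0.263, 0.965, -0.0, 0.0]
ft_force: [-0.1, 0.1, -0.0]
width: 0.0177
grip_force: 39.9
time: 78.32
ee_pos: [0.6631, 0.0265, 0.0955]
eef_rot: [0.329, 0.944, 0.0, 0.0]
ft_force: [0.1, 1.3, 1.3]
width: 0.0178
grip_force: 39.9
t 78.33 pos [0.6631 0.0265 0.0955] toolx yaw 141.6 tilt 0.03
 shift units [ 0.   -0.    0.01] 
[ 0.22400022 -0.14917867 -0.04818411]
```

```bash

for i in 1; do python3 -m crank '[[[0,0,0.01],1],[[0,0,0],0]]'; python3 -c "
from h import *
print(sensors.read_state()['torque'])"; done
python3 -m crank '[[[0,0,0.01],1],[[0,0,0],0]]'
python3 -c "
from h import *
s=sensors.read_state();go(.663,.0264,.0953);print(s['torque'])"
```

```text
time: 78.58
ee_pos: [0.6633, 0.0265, 0.0954]
eef_rot: [0.393, 0.919, 0.0, 0.001]
ft_force: [0.2, 1.2, 4.4]
width: 0.0175
grip_force: 39.9
[ 0.25633751 -0.11879761 -0.06573081]
time: 78.82
ee_pos: [0.6634, 0.0266, 0.0954]
eef_rot: [0.456, 0.89, 0.0, 0.001]
ft_force: [0.3, 0.7, 6.1]
width: 0.0175
grip_force: 39.9
t 78.83 pos [0.6634 0.0266 0.0954] toolx yaw 125.7 tilt 0.09
 shift units [ 0.   -0.01  0.  ] 
[ 0.13011225 -0.16019386 -0.03285517]
```

The nut is down on a hard stop: TCP z stays at 95.4 mm (nut_grip ≈ 50 mm) while the upward force grows. Releasing it and moving to the lever.

```bash

python3 -m crank '[[[0,0,-0.03],0],[[0,0,0],0],[[0,0,0],0],[[0,0,0],0],[[0,0,0],0],[[0,0,0],0]]' 0.6
python3 -m crank '[[[0,0,-0.3],0],[[0,0,-0.7],0],[[0,0,-1],0],[[0,0,-1],0],[[0,0,-1],0],[[0,0,-1],0],[[0,0,0],0],[[0,0,0],0]]'
python3 - <<'E'
from h import *
s,im=shot("w17");m=vision.camera_model("wrist")
t=vision.camera("top")[:,:,::-1].copy();cv2.imwrite("pics/top2.png",t);mm=vision.camera_model("top")
x,y=.6628,.0262
n=nutfit(t,mm["camera_from_world"],mm,[663,26,50*np.radians(-54)],z=.063)
# bar grey rect in top image
b=cv2.imread("pics/top2.png");hs=cv2.cvtColor(b,cv2.COLOR_BGR2HSV)
print(proj(mm,mm["camera_from_world"],[[*F(32+u,v),.063] for u in(-26,26) for v in(-93,93)]).round(1).tolist())
go(*F(-157,0),.11,126,s)
E
```

```text
time: 79.58
ee_pos: [0.6629, 0.0263, 0.0955]
eef_rot: [0.458, 0.889, -0.0, 0.0]
ft_force: [-0.2, -0.5, 0.9]
width: 0.052
grip_force: 0.0
time: 80.58
ee_pos: [0.6628, 0.0264, 0.2459]
eef_rot: [0.458, 0.889, 0.0, 0.0]
ft_force: [-1.1, -0.3, -0.2]
width: 0.0519
grip_force: 0.0
nut x,y mm 666.4 22.0 yaw -50.9 IoU 0.301
[[347.2, 205.2], [256.7, 218.0], [343.2, 181.2], [253.6, 193.8]]
t 80.58 pos [0.6628 0.0264 0.2459] toolx yaw 125.5 tilt 0.03
 shift units [ 3.31 -5.42  4.53]  turn units -0.06
```

```bash

python3 -m crank '[[[0.4,-0.6,0],0],[[0.58,-0.96,0],0],[[0.58,-0.96,0],0],[[0.58,-0.96,0],0],[[0.58,-0.96,0],0],[[0.58,-0.96,0],0],[[0,0,0],0],[[0,0,0],0]]' 0 20
python3 - <<'E'
from h import *
s,im=shot("w18")
b=vision.camera("top")[:,:,::-1].copy();cv2.imwrite("pics/top3.png",b);mm=vision.camera_model("top");C=mm["camera_from_world"]
sc=vision.camera("scene")[:,:,::-1].copy();cv2.imwrite("pics/scene3.png",sc);ms=vision.camera_model("scene")
for z in(.061,.063,.065,.068): print(z,end=" ");nutfit(sc,ms["camera_from_world"],ms,[662.8,26.2,50*np.radians(-54)],z=z,mask=np.ones((480,640),np.uint8)*0+cv2.dilate(cv2.fillConvexPoly(np.zeros((480,640),np.uint8),cv2.convexHull(proj(ms,ms["camera_from_world"],np.vstack(nut_pts(.6628,.0262,.063,-.94))).astype(np.int32)),1),np.ones((7,7))))
go(*F(-157,0),.11,126,s)
E
```

```text
time: 81.68
ee_pos: [0.4739, 0.0122, 0.2455]
eef_rot: [0.458, 0.889, -0.0, 0.0]
ft_force: [0.7, -0.2, 0.3]
width: 0.0004
grip_force: 0.0
0.061 nut x,y mm 664.7 28.2 yaw -53.2 IoU 0.759
0.063 nut x,y mm 666.3 28.1 yaw -54.4 IoU 0.764
0.065 nut x,y mm 665.8 31.3 yaw -57.7 IoU 0.759
0.068 nut x,y mm 667.1 31.0 yaw -65.3 IoU 0.757
t 81.67 pos [0.4739 0.0122 0.2455] toolx yaw 125.4 tilt 0.05
 shift units [ 0.04 -0.01  4.52]  turn units -0.07
```

```bash

python3 -m crank '[[[0.04,0,0.6],0],[[0,0,1],0],[[0,0,1],0],[[0,0,1],0],[[0,0,0.8],0],[[0,0,0.4],0],[[0,0,0],0],[[0,0,0],0]]'
python3 - <<'E'
from h import *
go(*F(-163,0),.07,125.4);go(*F(-168,0),.043,125.4)
E
```

```text
time: 82.82
ee_pos: [0.4733, 0.0141, 0.102]
eef_rot: [0.458, 0.889, 0.0, 0.0]
ft_force: [0.8, -0.4, 0.4]
width: 0.0003
grip_force: 0.0
t 82.83 pos [0.4733 0.0141 0.102 ] toolx yaw 125.5 tilt 0.05
 shift units [ 0.08 -0.21  1.07]  turn units 0.02
t 82.83 pos [0.4733 0.0141 0.102 ] toolx yaw 125.5 tilt 0.05
 shift units [ 0.17 -0.35  1.97]  turn units 0.02
```

```bash

python3 -m crank '[[[0.02,-0.04,0.3],0],[[0.03,-0.06,0.3],0],[[0.03,-0.06,0.3],0],[[0.03,-0.06,0.3],0],[[0.03,-0.06,0.3],0],[[0.02,-0.04,0.2],0],[[0,0,0.1],0],[[0,0,0],0]]'
python3 -m crank '[[[0,0,0.1],0],[[0,0,0.05],0],[[0,0,0],0],[[0,0,0],0]]'
```

```text
time: 83.82
ee_pos: [0.4621, 0.0124, 0.0474]
eef_rot: [0.458, 0.889, -0.0, -0.0]
ft_force: [-2.4, 0.5, 8.5]
width: 0.0004
grip_force: 4.5
time: 84.32
ee_pos: [0.4619, 0.0124, 0.043]
eef_rot: [0.458, 0.889, -0.0, -0.0]
ft_force: [-4.2, 0.8, 10.9]
width: 0.0006
grip_force: 5.4
```

```bash

python3 -m crank '[[[0,0,0.03],0],[[0,0,0],0],[[0,0,0],0]]'
python3 -m crank '[[[0,0,-0.1],0],[[0,0,-0.1],0],[[0,0,0],0]]'
python3 -m crank '[[[0,0,-0.5],0],[[0,0,-1],0],[[0,0,-1],0],[[0,0,-1],0],[[0,0,-1],0],[[0,0,-1],0],[[0,0,0],0],[[0,0,0],0]]'
python3 - <<'E'
from h import *
s,im=shot("w19");m=vision.camera_model("wrist")
sc=vision.camera("scene")[:,:,::-1].copy();cv2.imwrite("pics/scene4.png",sc);ms=vision.camera_model("scene");C=ms["camera_from_world"]
def pad(a):  # paddle top-face centre in fixture
    x=-85-85*np.cos(a)+6*np.sin(a);z=40+85*np.sin(a)+6*np.cos(a);return x,z
hs=cv2.cvtColor(sc,cv2.COLOR_BGR2HSV)
def poly(a):
    u=np.array([np.cos(a),np.sin(a)]);P=[]
    for d in(68,102):
        for v in(-31,31): 
            x=-85-d*np.cos(a)+6*np.sin(a);z=40+d*np.sin(a)+6*np.cos(a);P.append([*F(x,v),z/1e3])
    return proj(ms,C,P)
for n,th in(("up",0),("latched",.48)):
    p=poly(np.pi/6-th);k=cv2.fillConvexPoly(np.zeros((480,640),np.uint8),cv2.convexHull(p.astype(np.int32)),1)>0
    print(n,p.mean(0).round(1),"dark fraction now",(hs[...,2][k]<90).mean().round(2),"before",(cv2.cvtColor(cv2.imread("pics/scene0.png"),cv2.COLOR_BGR2HSV)[...,2][k]<90).mean().round(2))
E
```

```text
time: 84.7
ee_pos: [0.4619, 0.0123, 0.0421]
eef_rot: [0.458, 0.889, -0.0, -0.0]
ft_force: [-4.7, -0.4, 10.6]
width: 0.0005
grip_force: 5.5
time: 85.08
ee_pos: [0.4623, 0.0124, 0.0483]
eef_rot: [0.458, 0.889, 0.0, 0.0]
ft_force: [-2.2, 1.2, 8.6]
width: 0.0005
grip_force: 4.4
time: 86.08
ee_pos: [0.4618, 0.0118, 0.2125]
eef_rot: [0.458, 0.889, -0.001, -0.0]
ft_force: [1.2, -0.4, -0.2]
width: 0.0005
grip_force: 0.0
up [352.8 223.5] dark fraction now 0.27 before 0.79
latched [357.4 233.8] dark fraction now 0.74 before 0.52
```

```bash
python3 - <<'E'
from h import *
t=vision.camera("top")[:,:,::-1].copy();cv2.imwrite("pics/top4.png",t);m=vision.camera_model("top");C=m["camera_from_world"]
hs=cv2.cvtColor(t,cv2.COLOR_BGR2HSV)
g=cv2.inRange(hs,(0,0,70),(180,70,255))
# fit bar plate: outline at z .063, search pose by IoU of bright-grey near it, minus nut disc
from scipy.optimize import minimize
def ren(p):
    c,q=np.cos(p[2]/50),np.sin(p[2]/50);P=[[p[0]/1e3+c*u-q*v,p[1]/1e3+q*u+c*v,.063] for u,v in((.026,.093),(.026,-.093),(-.026,-.093),(-.026,.093))]
    return cv2.fillConvexPoly(np.zeros((480,640),np.uint8),np.round(proj(m,C,P)*16).astype(np.int32),1,shift=4)
x0=[662.5,25,50*TH];win=cv2.dilate(ren(x0),np.ones((9,9)))
g=(g>0).astype(np.uint8)
f=lambda p:1-(ren(p)&g&win).sum()/((ren(p)|g)&win).sum()
b=minimize(f,x0,method="Nelder-Mead",options=dict(initial_simplex=np.array([x0,[667,25,x0[2]],[662,30,x0[2]],[662,25,x0[2]+3]])))
print("bar",b.x[:2],np.degrees(b.x[2]/50),1-b.fun)
# boards: green blobs at z .055
gr=cv2.inRange(hs,(45,100,40),(85,255,255));n,l,st,ce=cv2.connectedComponentsWithStats(cv2.morphologyEx(gr,cv2.MORPH_CLOSE,np.ones((3,3))))
for i in range(1,n):
    if st[i,4]>60: print("green",st[i],fixed("top",[ce[i]],.055)[0].round(3))
ms=vision.camera_model("scene");Cs=ms["camera_from_world"];sc=cv2.imread("pics/scene4.png");sv=cv2.cvtColor(sc,cv2.COLOR_BGR2HSV)[...,2]
for th in np.arange(0,.6,.08):
    a=np.pi/6-th;P=[[*F(-85-d*np.cos(a)+6*np.sin(a),v),(40+d*np.sin(a)+6*np.cos(a))/1e3] for d in(70,100) for v in(-29,29)]
    k=cv2.fillConvexPoly(np.zeros((480,640),np.uint8),cv2.convexHull(proj(ms,Cs,P).astype(np.int32)),1)>0;print(round(th,2),(sv[k]<90).mean().round(2),sv[k].mean().round(0))
E
```

```text
bar [653.88645022  23.3908378 ] 3.513011184437173 0.8057790782735919
0.0 0.25 164.0
0.08 0.31 155.0
0.16 0.36 148.0
0.24 0.43 137.0
0.32 0.53 121.0
0.4 0.67 100.0
0.48 0.8 78.0
0.56 0.97 54.0
```

```bash
python3 -c "
from bench import r
print(r.close_job())"
```

```text
the job is handed in; nothing more can be done
None
```

I handed the job in at about 86 s of robot time: three boards in their pockets, bar over the stud, nut run home and lever pressed past its latch. No verdict was returned. The last camera images confirmed the nut and the lever but not the bar's exact position (the image fit read 9 mm off, more than its hole allows) or the boards, which were last confirmed seated before the bar went on.

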